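# Screw the upturned bed foot down snug and square

### The job

Screw the white block foot at the free end of the upturned bed rail down (clockwise seen from above, by pushing it round) until it bears on its rubber washer, then on to the first position where its long sides lie square along the rail, like the foot already fitted at the corner. It must end nipped on the washer and square, not cranked round any further; leave the mallet, clip and knob where they lie.

Things in the scene. Friction and masses are not known exactly. Their poses are not given: they have to be found in the camera images.
- rail: Upturned pale wooden bed rail, fixed: 90 mm wide (its x), 560 long (its y, -160 to +400), 60 high. Origin on the floor under the vertical screw axis of the foot to be turned, z up. Its y = -160 end is free. At y = +310 sits an identical foot already fitted square (top at 105); a second beam, 60 high, runs to +x at y = +370; a fixed grey three-tier tray, 165 high, fills the inner corner.
- foot: White plastic block foot to screw down: 90 (its x) by 130 (its y) by 36 mm high, edges rounded 6. Origin at the centre of its underside, on the screw axis, z up. Square when its y is parallel to the rail's y, either way round (every half turn); its long sides are then flush with the rail's. Starts skewed by up to 80 degrees. Too wide for most grippers: push a long side near its end with closed fingers.
- stud (a point): Where the foot's screw axis meets the rail's top, 60 mm above the floor. Right-hand thread, 8 mm per turn: clockwise from above (yaw decreasing) lowers the foot. At the start the foot's underside is 12 to 16 mm above this point and clear of the washer. Until it meets the washer it turns freely against about 0.05 N m of friction; it stays where it is left.
- washer: Rubber washer under the foot, 60 mm across, in a thin steel cup; origin under the cup, on the rail's top. The rubber's thickness (7 to 12.5 mm) is not known and not shown by this pose: it is met 0.05 to 1.1 turns after the start, which must be felt. It is springy: past contact the torque to turn the foot rises steadily by about 0.3 N m per radian, from 0.05 to about 0.95 N m at half a turn.
- mallet: Bystander: steel mallet head 44 mm across and 90 long on a beech shaft 250 long, lying on the floor beyond the rail. Origin under the middle of the head; the shaft runs to its -x.
- clip: Bystander: blue spring clip 75 by 24 by 28 mm on the floor on the robot's side of the rail. Origin at the centre of its underside.
- knob: Bystander: turned wooden knob, 38 mm across and 38 high, on the floor off the rail's free end. Origin at the centre of its underside.

How it is judged:
By the outcome, as a careful person would: the job done as asked, in the order asked, and still so for the second after the job is handed in, with the robot touching nothing.
It also fails if it takes over 72 s, if anything falls off the work surface, if the arm or the gripper's body presses on something with over 40 N, if the wrist force passes 120 N, or if a joint passes its speed limit or range.

### The arm

A 7-joint arm with a two-finger parallel gripper is mounted at the origin on the work surface. World frame = base frame: x ahead of the robot, y to its left, z up, the work surface at z = 0. Lengths are in mm, angles in rad, forces in N, time in s.
With the tool pointing down it reaches from about 425 to 950 mm from the base axis. Payload 4.7 kg.
Tool frame: the origin (TCP) lies on the centre line of the jaws, within the pads' length; the fingertips stand 17 mm ahead of it and the grasp point (between the pads) lies 2 mm behind it (r.tips_ahead is the distance from the TCP to the fingertips, in mm); z points along the fingers, y is the direction in which the jaws open and shut (so a half turn about z gives the same grasp; the last joint's range is limited). The gripper opens to 85 mm and grips with 20 to 120 N. Pads are 22 mm wide; open, the fingers measure 114 mm over their backs; the gripper's body (76 mm by 85 mm) begins 54 mm behind the grasp point. The pads swing forward as they close: fully open they stand 13 mm farther back than shut.
Start: joints at [-1.224, 0.469, -0.049, 1.532, 0.024, 1.141, -0.082], TCP at [247.698, 627.927, 248.335] pointing down, gripper open.
Joint ranges: [-2.59, 2.59], [-0.33, 1.99], [-1.39, 1.29], [0.1, 2.45], [-1.04, 4.18], [0.21, 1.99], [-2.66, 2.66]. Speed limits (rad/s): [2.57, 2.57, 3.14, 3.14, 3.14, 3.14, 3.14].

### API

Orientations are given as a unit quaternion [w, x, y, z].
In Python, from station import r gives the robot as it stands.
- The arm moves only by the shell command python3 -m inch 'ROWS' [FORCE]. ROWS is JSON, one flat list of numbers, 7 for each row, row after row: the shift along the tool's x, y, z in units of 30 mm (1.0 is 30 mm), then the turn, a rotation vector about the tool's x, y, z in units of 6 degrees (1.0 is 6 degrees), then the gripper's target within -1 to 1 (fully open at 1, half-way at 0, shut at -1). In form: [dx, dy, dz, ax, ay, az, claw, dx, dy, dz, ax, ay, az, claw, ...]. A call has 1 to 20 rows; each row shifts and turns the commanded pose from where the row before left it, along the tool's axes as they then stand; what a row does not reach is not made up. A row lasts 1/12 s, in which the tool goes at most 41.7 mm and 7.16 degrees, less where a joint would pass 70% of its speed; a pose out of reach is approached as far as the arm can. A call is refused whole if a number of a shift passes 1 or a number of a turn 1, either way. A call with a gripper value outside its range is refused whole. The fingers move at their own pace and stop on an object; FORCE is the grip in N (left out, the last holds). Time passes only in rows, so rows that do not move let the fingers close. It gives the time, the measured TCP pose, the force and the opening at its end, in the units of the state.
- r.read_state(): the state, without advancing time (a new reading comes with each control period).
- r.read_camera(name): name is "scene" or "side" or "wrist"; returns a dict with "pixels" (480x640x3 uint8, red, green, blue), "fovy" (degrees; the focal length in pixels is half the picture's height over the tangent of half this angle, whatever the lens; pixels are square), "cx", "cy" (the principal point, pixels), "xyz" and "rotation" of the camera in the world. Camera axes: x right, y up, looking along -z (the intrinsics and any distortion apply to the point x, -y, -z); pixel columns grow to the right and rows downward; lengths in mm; the calibration is good to about 2 mm. A picture is of the moment at which its call begins. There is no depth.
- r.close_job(): hands the job in, once; it reports no verdict.
Trained networks look in a picture, given as the dict that the camera call returned (one of the last four; its "shot" number tells which), for a name from the list of things; names that differ only in an ending like _2 or _b are one class to them, and where a whole thing is asked for, a point or a joint stands for the part that bears it (a point fixed in the world has none). Each returns a list of dicts, best first, with "confidence" (0 to 1); they miss things now and then, are a little off and sometimes report something else, mostly with a low value. They report only what shows in the picture. A call takes as long as a camera call.
- r.recognise(picture, name): "centre" ([x, y, z] in mm, in world coordinates, good to about 4 mm: the middle of the surface that is visible of it).
- r.trace(picture, name): "pixels" (480x640 bool, what is visible of it).
- r.spot_point(picture, name): "centre" ([x, y, z] in mm, in world coordinates, good to about 4 mm: a listed point, or the origin of a listed thing).
The state is a dict: "time": time; "joint_positions": joint angles; "qd": joint speeds; "joint_efforts": joint torques, N m; "position": TCP position; "ee_rot": TCP orientation; "ft_force": force on the tool from outside, world axes, zero at the start; "wrist_torque": the same for the moment, N m; "finger_gap": opening from 0.0 (shut) to 1.0 (fully open).
Only numpy, scipy, OpenCV 4.12 (cv2) and the standard library are available. Lean on these libraries where they do the work, as an engineer would, in place of code of your own. Each camera call takes 0.05 s, during which the arm holds its last target.

## Working session

There is one attempt and no reset: what is moved stays moved. The work goes in short steps, Python scripts to look and compute and a shell command to move; the robot and the scene stay as the last step left them, time stands still between calls to the robot, and variables do not carry over. Pictures are saved under pics/ and viewed, and the job is handed in when it is done.

```bash
ls; mkdir -p pics; python3 - <<'E'
from station import r
import cv2,numpy as np
s=r.read_state();print({k:np.round(v,3).tolist() for k,v in s.items()})
for n in ["scene","side","wrist"]:
    p=r.read_camera(n);cv2.imwrite(f"pics/{n}0.png",p["pixels"][:,:,::-1])
    print(n,p["fovy"],p["cx"],p["cy"],np.round(p["xyz"],1),np.round(p["rotation"],3).tolist(),[k for k in p])
    for t in ["rail","foot","stud","washer","mallet","clip","knob"]:
        try:
            print(t,[(np.round(d["centre"]).tolist(),round(d["confidence"],2)) for d in r.spot_point(p,t)],[(np.round(d["centre"]).tolist(),round(d["confidence"],2)) for d in r.recognise(p,t)])
        except Exception as e: print(t,e)
E
```

```text
pics
{'time': 0.0, 'joint_positions': [-1.224, 0.469, -0.049, 1.534, 0.024, 1.141, -0.082], 'qd': [-0.0, -0.0, -0.001, -0.001, 0.001, 0.002, -0.0], 'joint_efforts': [-0.0, -51.03, -0.047, -23.772, 0.011, 0.007, 0.0], 'position': [247.525, 627.39, 247.232], 'ee_rot': [-0.0, 0.187, 0.982, -0.001], 'ft_force': [0.253, 0.025, -0.289], 'wrist_torque': [-0.048, 0.021, -0.024], 'finger_gap': 0.999}
scene 57.22151768274713 320.70956608280153 243.5990468909577 [1130.8   68.1  650.1] [0.598, 0.244, 0.299, 0.702] ['pixels', 'fovy', 'cx', 'cy', 'xyz', 'rotation', 'shot']
rail [([572.0, 45.0, 2.0], 0.82)] [([652.0, 287.0, 59.0], 0.96)]
foot [([569.0, 45.0, 77.0], 0.57)] [([588.0, 43.0, 114.0], 0.6)]
stud [([569.0, 45.0, 56.0], 0.56)] [([649.0, 289.0, 59.0], 0.79)]
washer [] []
mallet [([696.0, -62.0, 3.0], 0.57), ([571.0, 45.0, 76.0], 0.47)] [([690.0, -102.0, 29.0], 0.77)]
clip [([534.0, 298.0, 1.0], 0.72)] [([536.0, 299.0, 20.0], 0.69)]
knob [([547.0, -187.0, -3.0], 0.57)] [([555.0, -184.0, 34.0], 0.77), ([652.0, 288.0, 62.0], 0.43)]
side 55.93307432762978 324.2822434734774 245.21689322570265 [ 
[... 212 characters left out ...]
68.0, 41.0, 60.0], 0.41)] [([565.0, 18.0, 111.0], 0.65)]
stud [([572.0, 42.0, 60.0], 0.81)] [([564.0, 11.0, 59.0], 0.95)]
washer [([572.0, 41.0, 59.0], 0.55)] [([554.0, 12.0, 60.0], 0.67)]
mallet [([692.0, -64.0, 0.0], 0.96)] [([675.0, -162.0, 23.0], 0.79)]
clip [([530.0, 300.0, -1.0], 0.58)] [([568.0, 14.0, 62.0], 0.75), ([527.0, 294.0, 17.0], 0.69)]
knob [([551.0, -186.0, 1.0], 0.61), ([695.0, -62.0, 1.0], 0.37)] [([548.0, -191.0, 34.0], 0.95)]
wrist 66.38010230062034 322.1162904548184 242.52607505234198 [187.9 652.9 373.6] [0.82, -0.107, -0.073, 0.558] ['pixels', 'fovy', 'cx', 'cy', 'xyz', 'rotation', 'shot']
rail [] []
foot [] []
stud [] []
washer [] []
mallet [] []
clip [] []
knob [] []
```

View images.

View pics/scene0.png

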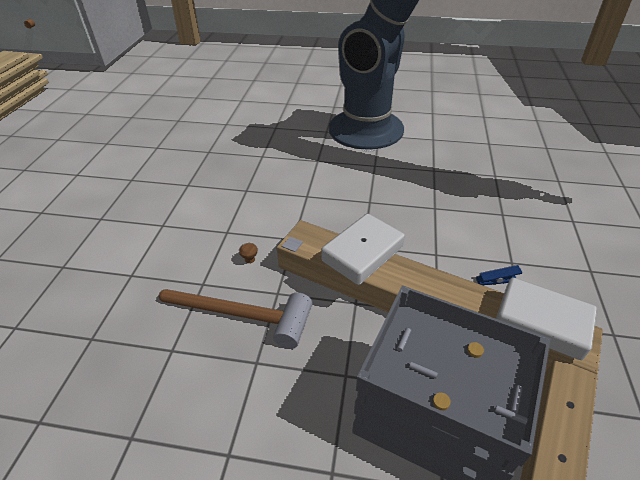

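View pics/side0.png

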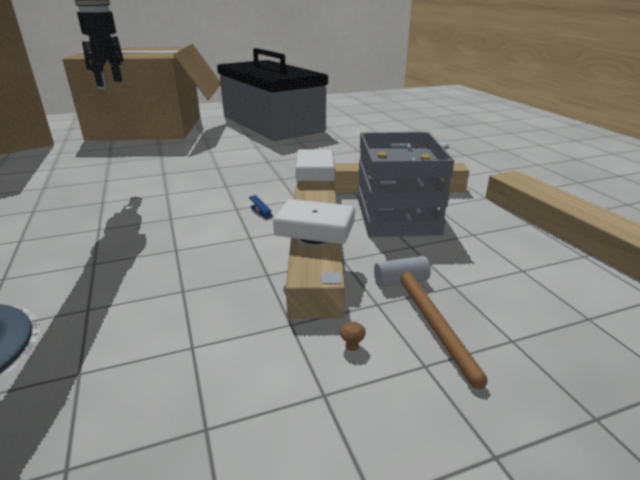

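View pics/wrist0.png

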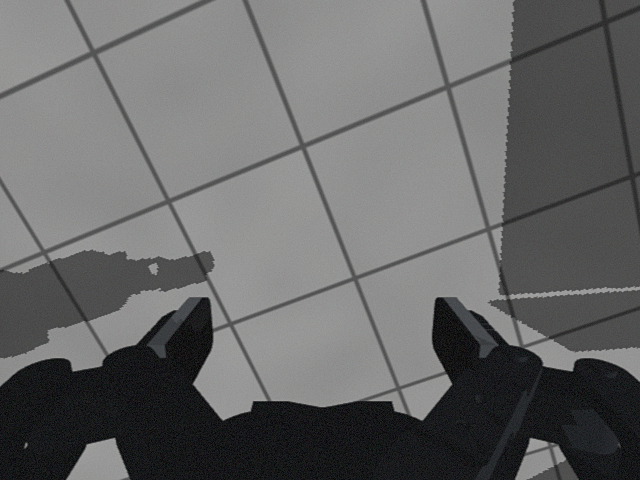

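```bash
cat > h.py <<'E'
from station import r
import numpy as np,cv2
from scipy.spatial.transform import Rotation as R
from scipy.optimize import minimize
def proj(p,P):
    Rm=R.from_quat(np.array(p["rotation"])[[1,2,3,0]]).as_matrix()
    c=(np.asarray(P,float)-p["xyz"])@Rm
    f=240/np.tan(np.radians(p["fovy"])/2)
    return np.c_[p["cx"]+f*c[:,0]/-c[:,2],p["cy"]-f*c[:,1]/-c[:,2]]
def box(x,y,z,yaw,n=6):
    a=[]
    for sx in(-1,1):
        for sy in(-1,1):
            for sz in(0,1):
                # rounded edges r=6 : spheres approx
                c=np.array([sx*39,sy*59,6+sz*24.])
                for d in np.vstack([R.random(30,random_state=1).apply([1,0,0]),np.eye(3),-np.eye(3)]): a.append(c+6*d)
    a=np.array(a);k,s=np.cos(yaw),np.sin(yaw)
    return a@np.array([[k,s,0],[-s,k,0],[0,0,1]])+[x,y,z]
def mask(p,P):
    h=cv2.convexHull((proj(p,P)*8).astype(np.int32).reshape(-1,1,2))
    m=np.zeros((480,640),np.uint8);cv2.fillPoly(m,[h],1,shift=3);return m.astype(bool)
E
python3 - <<'E'
from h import *
import pickle
D=[]
for n in ["scene","side"]:
    p=r.read_camera(n)
    for t in ["foot","rail"]:
        L=r.trace(p,t)
        for i,d in enumerate(L):
            m=d["pixels"];ys,xs=np.nonzero(m);print(n,t,round(d["confidence"],2),m.sum(),xs.min(),xs.max(),ys.min(),ys.max())
            D.append((n,t,m))
            o=p["pixels"][:,:,::-1].copy();o[m]=o[m]//2+[0,0,127];cv2.imwrite(f"pics/tr_{n}_{t}{i}.png",o)
    # hole centre
    pickle.dump((p,D),open(f"{n}.pkl","wb"))
E
```

```text
scene foot 0.94 3460 322 403 214 283
scene foot 0.29 261 239 255 243 262
scene rail 0.74 23109 277 602 214 479
side foot 0.84 2807 273 354 201 243
side rail 0.89 10356 273 468 150 319
side rail 0.48 3370 375 486 257 388
```

```bash
cat > fit.py <<'E'
from h import *
def white(p,x0,x1,y0,y1):
    g=p["pixels"].astype(int);m=np.zeros((480,640),np.uint8)
    w=(g.min(2)>165)&(g.max(2)-g.min(2)<25); m[y0:y1,x0:x1]=w[y0:y1,x0:x1]
    return m
E
python3 - <<'E'
from fit import *
import pickle
ps,D1=pickle.load(open("scene.pkl","rb"));pd,D2=pickle.load(open("side.pkl","rb"))
ms=[d for d in D1 if d[1]=="foot"][0][2];md=[d for d in D2 if d[0]=="side" and d[1]=="foot"][0][2]
def cost(X,ret=False):
    x,y,z,yw=X[:4];B=box(x,y,60+z,yw);c=0
    for p,m in((ps,ms),(pd,md)):
        q=mask(p,B);c+=1-(q&m).sum()/(q|m).sum()
    return c
for y0 in np.radians([-80,-50,-20,20,50,80]):
    o=minimize(cost,[571,43,14,y0],method="Nelder-Mead",options=dict(initial_simplex=np.array([[571,43,14,y0],[579,43,14,y0],[571,51,14,y0],[571,43,20,y0],[571,43,14,y0+.3]]),maxiter=250))
    print(np.round(o.x[:3],1),np.degrees(o.x[3]).round(1),round(o.fun,3))
# crops
for p,n,b in((ps,"scene",(220,640,190,400)),(pd,"side",(230,480,120,330))):
    c=p["pixels"][b[2]:b[3],b[0]:b[1],::-1];k=800//c.shape[1] if c.shape[1]*3>800 else 3
    k=min(800/c.shape[1],600/c.shape[0]);cv2.imwrite(f"pics/crop_{n}.png",cv2.resize(c,None,fx=k,fy=k,interpolation=cv2.INTER_CUBIC));print(k)
E
```

```text
[572.   43.1  14.2] -123.3 0.075
[572.   42.   14.9] -123.1 0.073
[572.1  42.9  15. ] 56.9 0.07
[572.5  42.9  16.4] 55.8 0.083
[572.2  42.2  15.1] 56.5 0.078
[572.5  42.8  16. ] 56.6 0.084
1.9047619047619047
2.857142857142857
```

View pics/crop_scene.png

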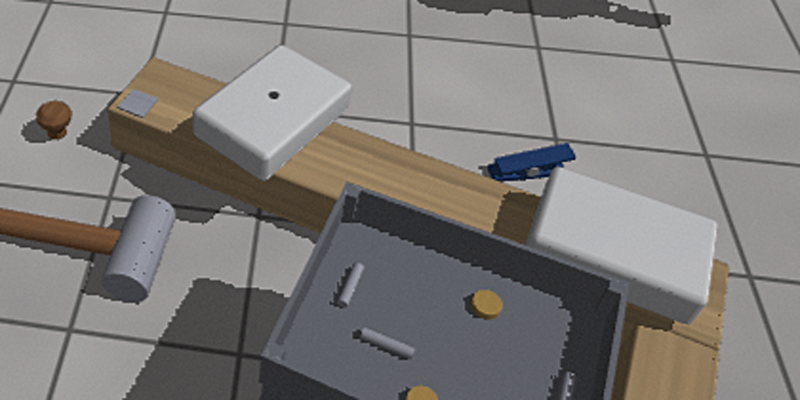

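View pics/crop_side.png

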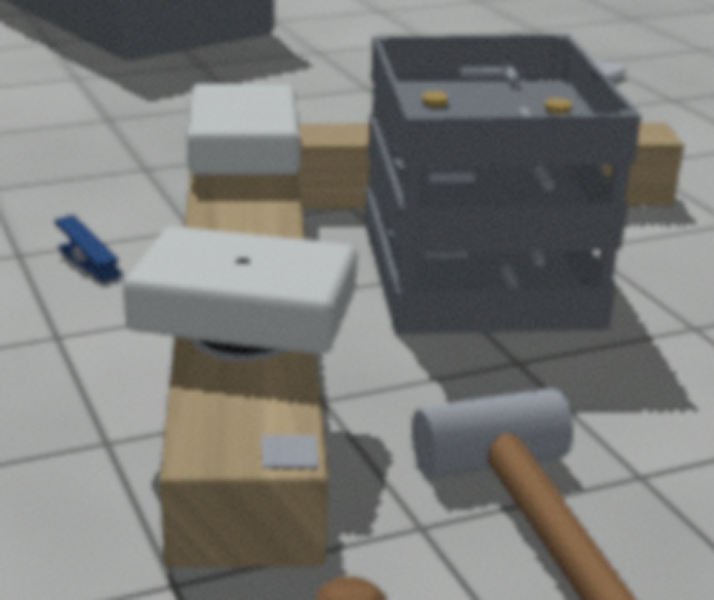

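```bash
cat >> fit.py <<'E'
def grab(p,seed):
    w=white(p,0,640,0,480);n,l=cv2.connectedComponents(w);return l==l[seed[1],seed[0]]
E
python3 - <<'E'
from fit import *
import pickle
ps,_=pickle.load(open("scene.pkl","rb"));pd,_=pickle.load(open("side.pkl","rb"))
for p,s in((ps,(550,310)),(pd,(315,158)),(ps,(380,230)),(pd,(300,215))):
    print(p["pixels"][s[1],s[0]]);
# rail edges: use GrabCut-like thresholds
g=ps["pixels"].astype(int)
print([g[y,x].tolist() for x,y in((550,310),(590,340),(550,345),(420,283),(315,158))], pd["pixels"][175,315],pd["pixels"][140,315])
def cost(X):
    x,y,yr=X;B=box(x-310*np.sin(yr),y+310*np.cos(yr),69,yr)
    c=0
    for p,roi in((ps,(480,610,270,370)),(pd,(280,350,140,190))):
        q=mask(p,B); 
        gg=p["pixels"].astype(int); m=(gg.max(2)-gg.min(2)<22)&(gg.min(2)>(130 if p is pd else 150))
        k=np.zeros_like(m);k[roi[2]:roi[3],roi[0]:roi[1]]=1
        n,l,st,_=cv2.connectedComponentsWithStats((m&k).astype(np.uint8)); j=l[310,550] if p is ps else l[158,315]
        m=l==j
        c+=1-(q&m).sum()/(q|m).sum()
        if DBG:
            o=p["pixels"][:,:,::-1].copy();o[m]=o[m]//2+[0,0,127]
            cs,_=cv2.findContours(q.astype(np.uint8),0,1);cv2.drawContours(o,cs,-1,(0,255,0),1)
            o=o[roi[2]-20:roi[3]+20,roi[0]-30:roi[1]+20];cv2.imwrite("pics/ff_%d.png"%(p is ps),cv2.resize(o,None,fx=4,fy=4))
    return c
DBG=0
for y0 in np.radians([-30,-15,0]):
    o=minimize(cost,[572,42.5,y0],method="Nelder-Mead",options=dict(initial_simplex=[[572,42.5,y0],[580,42.5,y0],[572,51,y0],[572,42,y0+.2]]))
    print(np.round(o.x[:2],1),np.degrees(o.x[2]).round(1),round(o.fun,3))
DBG=1;cost(o.x)
E
```

```text
[181 184 185]
[187 191 192]
[184 184 186]
[188 191 192]
[[181, 184, 185], [188, 190, 191], [86, 87, 87], [163, 139, 102], [72, 71, 71]] [111 115 114] [82 84 83]
[567.5  45.4] -14.6 0.823
[571.1  47.3] -13.9 0.82
[581.5  44.3] -11.3 0.823
```

View pics/ff_1.png

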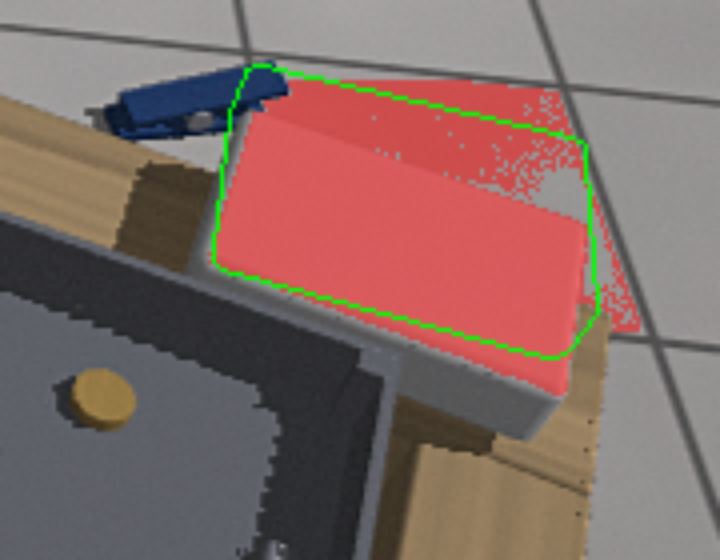

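View pics/ff_0.png

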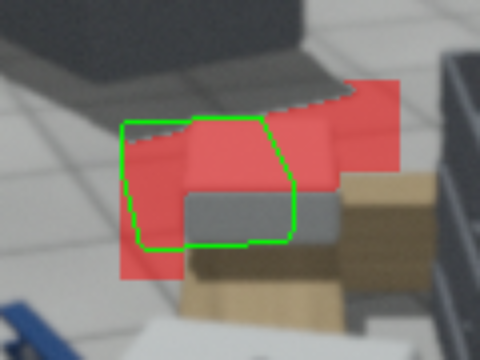

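```bash
cat >> h.py <<'E'
def back(p,uv,z):
    Rm=R.from_quat(np.array(p["rotation"])[[1,2,3,0]]).as_matrix();f=240/np.tan(np.radians(p["fovy"])/2)
    uv=np.atleast_2d(uv).astype(float)
    d=np.c_[(uv[:,0]-p["cx"])/f,-(uv[:,1]-p["cy"])/f,-np.ones(len(uv))]@Rm.T
    return p["xyz"]+d*((z-p["xyz"][2])/d[:,2])[:,None]
E
python3 - <<'E'
from fit import *
import pickle
ps,_=pickle.load(open("scene.pkl","rb"));pd,_=pickle.load(open("side.pkl","rb"))
u=lambda L:[(230+x/2.857,120+y/2.857) for x,y in L]
B=back(pd,u([(163,480),(187,195),(326,480),(303,195)]),60);print(B.round(1))
for a,b in((0,1),(2,3)):
    d=B[b]-B[a];print(np.degrees(np.arctan2(-d[0],d[1])))
v=lambda L:[(220+x/1.905,190+y/1.905) for x,y in L]
B=back(ps,v([(152,58),(500,183),(110,122),(330,200)]),60);print(B.round(1))
for a,b in((0,1),(2,3)):
    d=B[b]-B[a];print(np.degrees(np.arctan2(-d[0],d[1])))
B=back(ps,[(450+x/4,250+y/4) for x,y in[(248,108),(588,226),(212,265),(572,368)]],105);print(B.round(1))
for a,b in((0,1),(2,3)):
    d=B[b]-B[a];print(np.degrees(np.arctan2(-d[0],d[1])))
for p in(ps,pd):
  o=p["pixels"][:,:,::-1].copy()
  for yr in (-11,-14):
    yr=np.radians(yr);k,s=np.cos(yr),np.sin(yr)
    P=np.array([[-45,-160,60],[-45,400,60],[45,400,60],[45,-160,60]])@np.array([[k,s,0],[-s,k,0],[0,0,1]])+[572,42.5,0]
    cv2.polylines(o,[np.int32(proj(p,P)*8)],True,(0,255,0) if yr>-.22 else (0,0,255),1,shift=3)
  cv2.imwrite("pics/rl_%d.png"%(p is ps),o)
E
```

```text
[[ 478.7  -94.5   60. ]
 [ 605.6  273.4   60. ]
 [ 559.7 -124.2   60. ]
 [ 691.8  241.9   60. ]]
-19.036413634539347
-19.838520083984015
[[ 483.3  -91.7   60. ]
 [ 603.6  254.5   60. ]
 [ 582.  -113.8   60. ]
 [ 646.8  103.6   60. ]]
-19.16494821058263
-16.6070468115392
[[616.9 289.1 105. ]
 [658.7 407.8 105. ]
 [699.3 265.1 105. ]
 [725.8 385.1 105. ]]
-19.409427684791517
-12.43756724493805
```

View pics/rl_1.png

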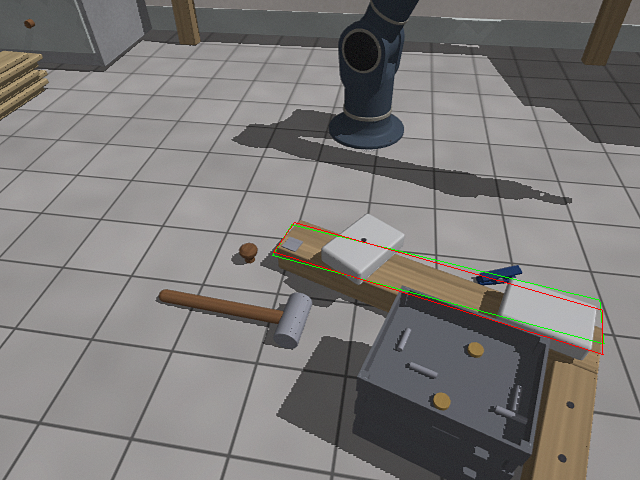

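View pics/rl_0.png

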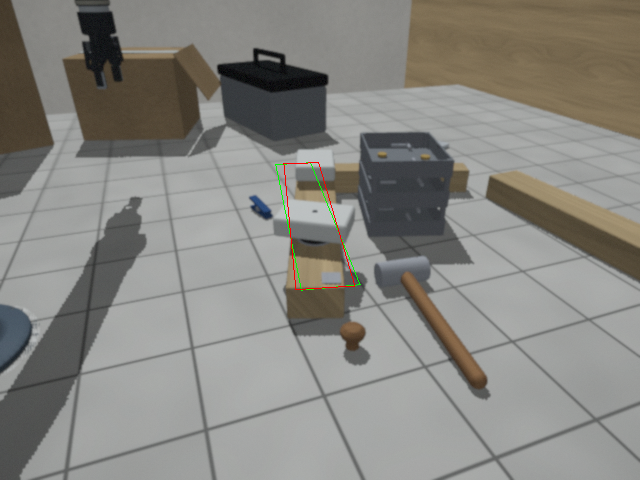

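```bash
python3 - <<'E'
from fit import *
import pickle
ps,_=pickle.load(open("scene.pkl","rb"));pd,_=pickle.load(open("side.pkl","rb"))
yr=np.radians(-19.3);k,s=np.cos(yr),np.sin(yr)
rl=lambda B:(B-[572,42.5,0])@np.array([[k,-s,0],[s,k,0],[0,0,1]])
print(rl(back(ps,[(403,288),(358,376),(550,347)],165)).round(0))
print(rl(back(pd,[(369,168-0),(449,161),(360,133)],165)).round(0))
print(rl(np.array([[696,-62,0],[534,298,0],[549,-186,0],[652,288,60.]])).round())
E
```

```text
[[116. 112. 165.]
 [269. 115. 165.]
 [119. 310. 165.]]
[[100.  72. 165.]
 [258. 108. 165.]
 [103. 301. 165.]]
[[ 152.  -58.    0.]
 [-120.  229.    0.]
 [  54. -223.    0.]
 [  -6.  258.   60.]]
```

```bash
python3 -m inch '[0,0,0,0,0,-1,-1, 0,0,0,0,0,-1,-1, 0,0,0,0,0,-1,-1, 0,0,0,0,0,-1,-1, 0,0,0,0,0,-1,-1, 0,0,0,0,0,-1,-1, 0,0,0,0,0,-1,-1, 0,0,0,0,0,-1,-1, 0,0,0,0,0,-1,-1, 0,0,0,0,0,-1,-1, 0,0,0,0,0,-1,-1, 0,0,0,0,0,-1,-1, 0,0,0,0,0,-1,-1]' 60; python3 -m inch '[0.6,-0.9,0,0,0,0,-1, 0.6,-0.9,0,0,0,0,-1, 0.6,-0.9,0,0,0,0,-1, 0.6,-0.9,0,0,0,0,-1, 0.6,-0.9,0,0,0,0,-1, 0.6,-0.9,0,0,0,0,-1, 0.6,-0.9,0,0,0,0,-1, 0.6,-0.9,0,0,0,0,-1, 0.6,-0.9,0,0,0,0,-1, 0.6,-0.9,0,0,0,0,-1, 0.6,-0.9,0,0,0,0,-1, 0.6,-0.9,0,0,0,0,-1, 0.6,-0.9,0,0,0,0,-1, 0.6,-0.9,0,0,0,0,-1, 0.6,-0.9,0,0,0,0,-1, 0.6,-0.9,0,0,0,0,-1, 0.6,-0.9,0,0,0,0,-1, 0.6,-0.9,0,0,0,0,-1]'
cat > st.py <<'E'
from h import *
s=r.read_state()
w,x,y,z=s["ee_rot"];M=R.from_quat([x,y,z,w]).as_matrix()
pos=np.array(s["position"]);C=np.array([572,42.6,0]);d=pos-C
yaw=np.degrees(np.arctan2(M[1,1],M[0,1]))
print("t",round(s["time"],2),"pos",pos.round(1),"tool y yaw",round(yaw,1),"tilt",round(np.degrees(np.arccos(-M[2,2])),1),"q",np.round(s["joint_positions"],2),"gap",round(s["finger_gap"],2))
f=np.array(s["ft_force"]);t=np.array(s["wrist_torque"])
print("F",f.round(2),"T",t.round(2),"Mz axis",round((d[0]*f[1]-d[1]*f[0])/1000,3),"F tool",(M.T@f).round(2), "axis in tool frame",(M.T@-d).round(1))
E
python3 st.py
```

```text
time: 3.63
position: [247.8, 627.9, 248.4]
ee_rot: [0.0, -0.475, 0.88, 0.0]
ft_force: [-0.6, 0.0, -0.9]
finger_gap: 0.002
time: 5.13
position: [474.3, 87.8, 248.6]
ee_rot: [0.0, -0.473, 0.881, -0.0]
ft_force: [0.3, 0.6, 0.6]
finger_gap: -0.001
t 5.13 pos [474.3  87.8 248.6] tool y yaw 146.5 tilt 0.0 q [-0.2   0.16 -0.08  1.97  0.01  1.01  2.27] gap -0.0
F [0.29 0.64 0.59] T [ 0.02 -0.03 -0.01] Mz axis -0.076 F tool [-0.7   0.11 -0.59] axis in tool frame [ -16.1 -106.3  248.7]
```

```bash
python3 -m inch '[0.62,-0.68,0,0,0,0,-1, 0.62,-0.68,0,0,0,0,-1, 0.62,-0.68,0.2,0,0,0,-1, 0,0,0.8,0,0,0,-1, 0,0,0.8,0,0,0,-1, 0,0,0.8,0,0,0,-1, 0,0,0.8,0,0,0,-1, 0,0,0.8,0,0,0,-1, 0,0,0.8,0,0,0,-1, 0,0,0,0,0,0,-1,0,0,0,0,0,0,-1]' ; python3 st.py
python3 - <<'E'
from h import *
for n in ["side","wrist"]:
    p=r.read_camera(n);im=p["pixels"][:,:,::-1]
    if n=="side": im=cv2.resize(im[120:330,230:480],None,fx=2.857,fy=2.857)
    cv2.imwrite(f"pics/{n}1.png",im)
E
```

```text
time: 6.05
position: [493.5, 9.0, 97.8]
ee_rot: [-0.001, -0.473, 0.881, 0.0]
ft_force: [0.2, 0.4, -0.3]
finger_gap: -0.001
t 6.05 pos [493.5   9.   97.8] tool y yaw 146.5 tilt 0.1 q [-0.09  0.38 -0.02  2.1   0.01  0.67  2.44] gap -0.0
F [ 0.24  0.39 -0.33] T [ 0.   -0.05  0.01] Mz axis -0.022 F tool [-0.46  0.01  0.32] axis in tool frame [-71.5 -47.   97.6]
```

View pics/side1.png

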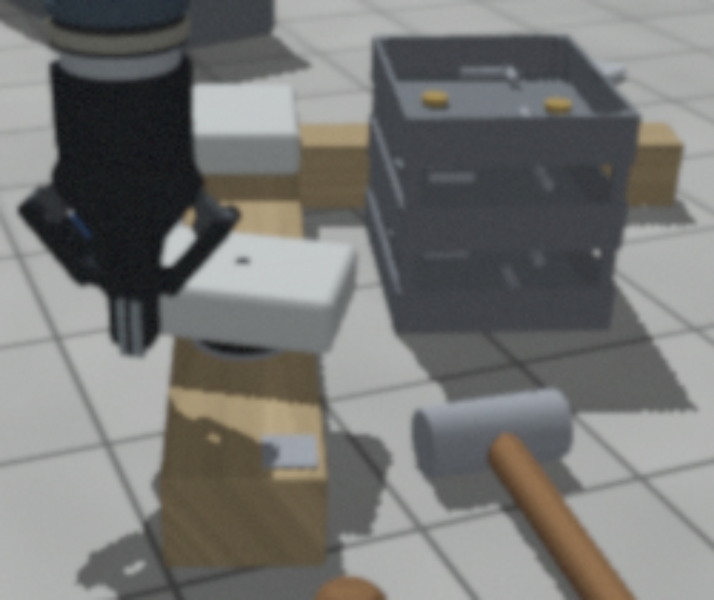

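View pics/wrist1.png

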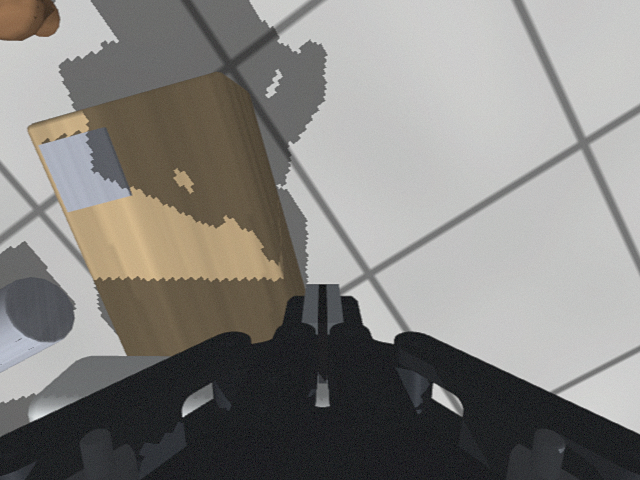

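```bash
python3 -m inch '[-0.1,0,-0.2,0,0,0,-1, -0.1,0,0,0,0,0,-1, -0.1,0,0,0,0,0,-1, -0.06,0,0,0,0,0,-1, -0.06,0,0,0,0,0,-1]' ; python3 st.py; python3 -m inch '[-0.06,0,0,0,0,0,-1]'; python3 st.py;  python3 -m inch '[-0.06,0,0,0,0,0,-1]'; python3 st.py
```

```text
time: 6.57
position: [501.3, 20.0, 104.7]
ee_rot: [0.0, -0.473, 0.881, -0.0]
ft_force: [-1.3, -0.4, 0.2]
finger_gap: 0.001
t 6.57 pos [501.3  20.  104.7] tool y yaw 146.5 tilt 0.1 q [-0.11  0.37 -0.02  2.08  0.01  0.69  2.42] gap 0.0
F [-1.25 -0.37  0.2 ] T [-0.02  0.01 -0.03] Mz axis -0.002 F tool [ 1.    0.84 -0.2 ] axis in tool frame [-57.8 -46.4 104.8]
time: 6.65
position: [502.1, 21.3, 104.4]
ee_rot: [0.0, -0.473, 0.881, 0.0]
ft_force: [0.2, -0.2, -0.7]
finger_gap: -0.001
t 6.65 pos [502.1  21.3 104.4] tool y yaw 146.5 tilt 0.0 q [-0.11  0.38 -0.02  2.07  0.01  0.69  2.42] gap -0.0
F [ 0.21 -0.19 -0.65] T [-0.    0.01 -0.  ] Mz axis 0.017 F tool [ 0.04 -0.28  0.65] axis in tool frame [-56.3 -46.5 104.4]
time: 6.73
position: [502.4, 22.5, 104.1]
ee_rot: [-0.001, -0.473, 0.881, 0.0]
ft_force: [-2.9, -1.3, 1.5]
finger_gap: -0.002
t 6.73 pos [502.4  22.5 104.1] tool y yaw 146.5 tilt 0.1 q [-0.11  0.38 -0.02  2.07  0.01  0.69  2.42] gap -0.0
F [-2.85 -1.3   1.54] T [-0.28  0.41  0.03] Mz axis 0.033 F tool [ 2.66  1.66 -1.53] axis in tool frame [-55.4 -47.  104. ]
```

```bash
for i in 1 ; do python3 -m inch '[-0.085,0.095,0,0,0,0.5,-1, -0.085,0.095,0,0,0,0.5,-1, -0.085,0.095,0,0,0,0.5,-1, -0.085,0.095,0,0,0,0.5,-1]' >/dev/null; python3 st.py; python3 -m inch '[-0.085,0.095,0,0,0,0.5,-1]' >/dev/null; python3 st.py;python3 -m inch '[-0.085,0.095,0,0,0,0.5,-1]' >/dev/null; python3 st.py; done
```

```text
t 7.07 pos [499.8  37.3 103.9] tool y yaw 134.3 tilt 0.1 q [-0.18  0.37  0.03  2.08 -0.02  0.69  2.2 ] gap -0.0
F [-0.07 -0.92 -0.46] T [-0.2   0.08  0.01] Mz axis 0.066 F tool [ 0.69 -0.61  0.46] axis in tool frame [-55.5 -46.7 103.8]
t 7.15 pos [499.6  41.2 103.9] tool y yaw 131.3 tilt 0.1 q [-0.2   0.37  0.04  2.08 -0.02  0.69  2.15] gap -0.0
F [-0.01  0.19 -0.22] T [-0.16  0.08  0.02] Mz axis -0.013 F tool [-0.11  0.15  0.22] axis in tool frame [-55.4 -46.8 103.8]
t 7.23 pos [499.6  45.  103.9] tool y yaw 128.3 tilt 0.1 q [-0.22  0.38  0.05  2.08 -0.03  0.69  2.09] gap -0.0
F [-1.39 -1.37 -1.41] T [-0.17  0.13 -0.09] Mz axis 0.103 F tool [ 1.94 -0.22  1.41] axis in tool frame [-55.5 -46.8 103.8]
```

```bash
cat >> st.py <<'E'
print("Ttool",(M.T@t).round(3))
E
sed -i 's/^print("t"/print("foot yaw~",round(yaw-90,1),"t"/; s/"q",.*"gap"/"q7",round(s["joint_positions"][6],2),"gap"/' st.py
for i in 1 2 3 4; do python3 -m inch '[-0.085,0.095,0,0,0,0.5,-1, -0.085,0.095,0,0,0,0.5,-1, -0.085,0.095,0,0,0,0.5,-1]' >/dev/null; python3 st.py; done
```

```text
foot yaw~ 29.3 t 7.48 pos [500.8  56.5 103.9] tool y yaw 119.3 tilt 0.1 q7 1.94 gap -0.0
F [-1.16 -1.09 -1.02] T [-0.17  0.11 -0.01] Mz axis 0.094 F tool [ 1.54 -0.39  1.02] axis in tool frame [-55.5 -47.  103.8]
Ttool [0.094 0.184 0.011]
foot yaw~ 20.3 t 7.73 pos [503.9  67.6 103.9] tool y yaw 110.3 tilt 0.1 q7 1.78 gap -0.0
F [-1.15 -0.21 -0.3 ] T [-0.15  0.2   0.01] Mz axis 0.043 F tool [1.15 0.2  0.31] axis in tool frame [-55.4 -47.1 103.8]
Ttool [ 0.074  0.237 -0.005]
foot yaw~ 11.3 t 7.98 pos [508.6  78.1 103.8] tool y yaw 101.3 tilt 0.1 q7 1.63 gap 0.0
F [-1.44 -0.7  -0.22] T [-0.08  0.16 -0.02] Mz axis 0.096 F tool [ 1.55 -0.4   0.22] axis in tool frame [-55.4 -47.2 103.7]
Ttool [0.043 0.168 0.015]
foot yaw~ 2.3 t 8.23 pos [514.9  87.7 103.8] tool y yaw 92.3 tilt 0.1 q7 1.48 gap -0.0
F [-0.84 -0.04 -0.62] T [-0.06  0.15  0.02] Mz axis 0.04 F tool [ 0.84 -0.01  0.62] axis in tool frame [-55.5 -47.3 103.7]
Ttool [ 0.058  0.157 -0.022]
```

```bash

for i in 1 2 3 ; do python3 -m inch '[-0.085,0.095,0,0,0,0.5,-1, -0.085,0.095,0,0,0,0.5,-1]' >/dev/null; python3 st.py; done;python3 -m inch '[-0.085,0.095,0,0,0,0.5,-1]' >/dev/null; python3 st.py;python3 -m inch '[0,0,0,0,0,0,-1]' >/dev/null; python3 st.py
```

```text
foot yaw~ -3.7 t 8.4 pos [519.9  93.5 103.8] tool y yaw 86.3 tilt 0.1 q7 1.38 gap -0.0
F [-2.   -0.12 -1.22] T [-0.1   0.15 -0.01] Mz axis 0.108 F tool [ 1.98 -0.25  1.23] axis in tool frame [-55.5 -47.4 103.7]
Ttool [0.114 0.148 0.008]
foot yaw~ -9.7 t 8.57 pos [525.4  98.8 103.8] tool y yaw 80.3 tilt 0.1 q7 1.29 gap 0.0
F [-0.49 -0.13 -0.4 ] T [-0.05  0.22  0.  ] Mz axis 0.034 F tool [ 0.46 -0.21  0.4 ] axis in tool frame [-55.6 -47.5 103.7]
Ttool [ 0.089  0.211 -0.004]
foot yaw~ -15.7 t 8.73 pos [531.5 103.5 103.8] tool y yaw 74.3 tilt 0.1 q7 1.19 gap -0.0
F [-1.15 -0.52 -0.14] T [-0.07  0.15 -0.01] Mz axis 0.091 F tool [ 0.97 -0.81  0.14] axis in tool frame [-55.6 -47.6 103.7]
Ttool [0.106 0.129 0.013]
foot yaw~ -18.7 t 8.82 pos [534.8 105.6 103.8] tool y yaw 71.3 tilt 0.1 q7 1.15 gap 0.0
F [-0.29  0.54 -0.29] T [ 0.03  0.15 -0.02] Mz axis -0.002 F tool [0.44 0.42 0.29] axis in tool frame [-55.6 -47.7 103.7]
Ttool [0.02  0.153 0.02 ]
foot yaw~ -18.5 t 8.9 pos [535.4 106.  103.9] tool y yaw 71.5 tilt 0.0 q7 1.15 gap -0.0
F [-0.7  -0.32 -0.02] T [ 0.08  0.06 -0.03] Mz axis 0.056 F tool [ 0.56 -0.53  0.02] axis in tool frame [-54.9 -48.5 103.9]
Ttool [-0.057  0.082  0.034]
```

```bash
python3 - <<'E'
from h import *
import pickle
for n in ["scene","side"]:
    p=r.read_camera(n);im=p["pixels"][:,:,::-1];pickle.dump(p,open(n+"2.pkl","wb"))
    b=(220,640,190,400) if n=="scene" else (230,480,120,330)
    k=800/420 if n=="scene" else 2.857
    cv2.imwrite(f"pics/{n}2.png",cv2.resize(im[b[2]:b[3],b[0]:b[1]],None,fx=k,fy=k,interpolation=cv2.INTER_CUBIC))
E
```

```text
(no output)
```

View pics/scene2.png

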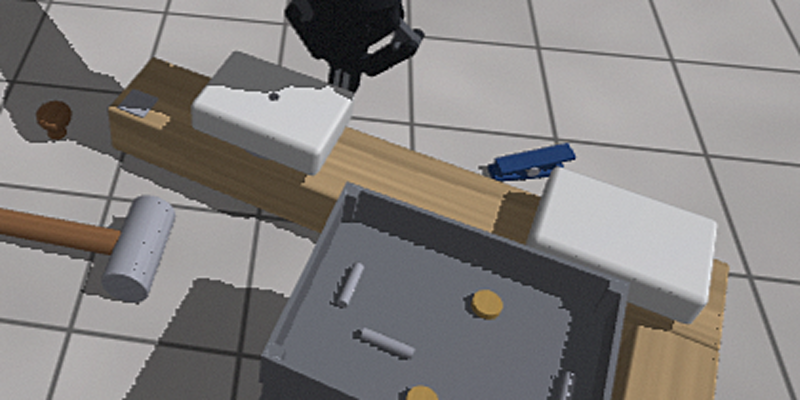

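View pics/side2.png

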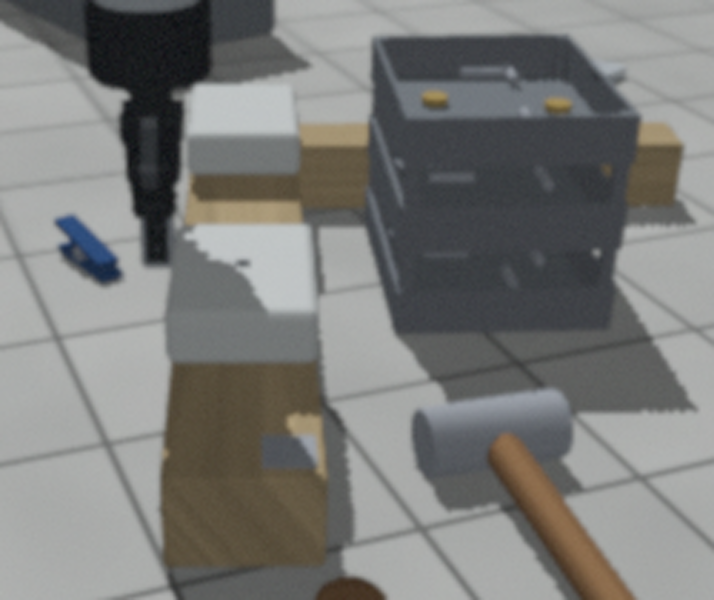

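```bash

for i in 1 2 3 4 5; do python3 -m inch '[-0.086,0.094,0,0,0,0.5,-1, -0.086,0.094,0,0,0,0.5,-1, -0.086,0.094,0,0,0,0.5,-1, -0.086,0.094,0,0,0,0.5,-1]' >/dev/null; python3 st.py; done
```

```text
foot yaw~ -30.6 t 9.33 pos [548.7 111.6 104.1] tool y yaw 59.4 tilt 0.1 q7 0.97 gap -0.0
F [-1.95  0.49  0.33] T [ 0.02  0.16 -0.08] Mz axis 0.123 F tool [ 1.93 -0.57 -0.33] axis in tool frame [-55.4 -47.4 104. ]
Ttool [0.063 0.151 0.083]
foot yaw~ -42.6 t 9.67 pos [563.5 115.1 104. ] tool y yaw 47.4 tilt 0.1 q7 0.8 gap -0.0
F [-1.32  0.75 -0.24] T [0.07 0.19 0.06] Mz axis 0.089 F tool [ 1.48 -0.34  0.24] axis in tool frame [-55.5 -47.6 104. ]
Ttool [ 0.077  0.189 -0.059]
foot yaw~ -54.6 t 10.0 pos [578.9 115.4 104. ] tool y yaw 35.4 tilt 0.1 q7 0.63 gap -0.0
F [ 0.26  1.16 -0.77] T [0.17 0.19 0.03] Mz axis -0.011 F tool [0.79 0.88 0.77] axis in tool frame [-55.5 -47.7 104. ]
Ttool [ 0.05   0.249 -0.031]
foot yaw~ -66.6 t 10.33 pos [593.9 112.4 104. ] tool y yaw 23.4 tilt 0.1 q7 0.47 gap -0.0
F [-1.37  1.53 -0.55] T [ 0.2   0.17 -0.01] Mz axis 0.129 F tool [ 1.95 -0.65  0.55] axis in tool frame [-55.5 -47.7 103.9]
Ttool [0.073 0.248 0.01 ]
foot yaw~ -78.6 t 10.67 pos [608.  106.5 104. ] tool y yaw 11.4 tilt 0.1 q7 0.31 gap 0.0
F [-0.11  1.4  -0.59] T [ 0.19  0.06 -0.06] Mz axis 0.058 F tool [1.4  0.17 0.59] axis in tool frame [-55.6 -47.8 104. ]
Ttool [0.018 0.195 0.057]
```

```bash
python3 - <<'E'
from h import *
p=r.read_camera("scene");cv2.imwrite("pics/scene3.png",p["pixels"][:,:,::-1])
E
for i in 1 2 ; do python3 -m inch '[-0.086,0.094,0,0,0,0.5,-1, -0.086,0.094,0,0,0,0.5,-1, -0.086,0.094,0,0,0,0.5,-1]' >/dev/null; python3 st.py; done
```

```text
foot yaw~ -87.5 t 10.97 pos [617.5 100.1 104. ] tool y yaw 2.5 tilt 0.1 q7 0.2 gap 0.0
F [-0.07  0.98 -0.99] T [ 0.19 -0.01 -0.02] Mz axis 0.048 F tool [ 0.98 -0.03  0.99] axis in tool frame [-55.6 -47.8 104. ]
Ttool [-0.022  0.186  0.021]
foot yaw~ -96.5 t 11.22 pos [626.   92.3 104. ] tool y yaw -6.5 tilt 0.1 q7 0.08 gap -0.0
F [ 0.1   1.68 -0.98] T [ 0.23  0.01 -0.01] Mz axis 0.086 F tool [ 1.68 -0.09  0.98] axis in tool frame [-55.7 -47.9 104. ]
Ttool [0.037 0.223 0.008]
```

View pics/scene3.png

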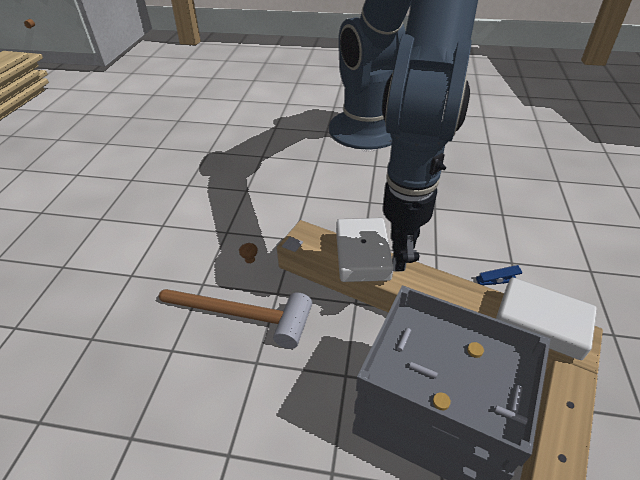

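```bash

for i in 1 2 3 4; do python3 -m inch '[-0.086,0.094,0,0,0,0.5,-1, -0.086,0.094,0,0,0,0.5,-1, -0.086,0.094,0,0,0,0.5,-1]' >/dev/null; python3 st.py; done
```

```text
foot yaw~ -105.5 t 11.47 pos [633.2  83.3 104. ] tool y yaw -15.5 tilt 0.1 q7 -0.03 gap -0.0
F [ 0.37  1.48 -1.33] T [ 0.22 -0.01  0.03] Mz axis 0.075 F tool [ 1.52 -0.04  1.33] axis in tool frame [-55.7 -48.  104. ]
Ttool [ 0.055  0.218 -0.027]
foot yaw~ -114.5 t 11.72 pos [638.8  73.3 104.1] tool y yaw -24.5 tilt 0.1 q7 -0.15 gap -0.0
F [ 0.31  1.49 -0.68] T [ 0.22 -0.11  0.01] Mz axis 0.09 F tool [ 1.49 -0.34  0.68] axis in tool frame [-55.8 -48.  104. ]
Ttool [-0.003  0.248 -0.006]
foot yaw~ -123.5 t 11.97 pos [642.8  62.5 104.1] tool y yaw -33.5 tilt 0.1 q7 -0.26 gap -0.0
F [ 0.79  1.74 -0.35] T [ 0.23 -0.14  0.03] Mz axis 0.108 F tool [ 1.89 -0.3   0.36] axis in tool frame [-55.8 -48.  104.1]
Ttool [ 0.01   0.272 -0.026]
foot yaw~ -132.5 t 12.22 pos [645.1  51.2 104.1] tool y yaw -42.5 tilt 0.1 q7 -0.37 gap -0.0
F [ 0.7   0.48 -0.21] T [ 0.18 -0.18 -0.01] Mz axis 0.029 F tool [0.82 0.19 0.21] axis in tool frame [-55.8 -48.  104.1]
Ttool [-0.008  0.254  0.013]
```

```bash

for i in 1 2 3 4 5; do python3 -m inch '[-0.086,0.094,0,0,0,0.5,-1, -0.086,0.094,0,0,0,0.5,-1, -0.086,0.094,0,0,0,0.5,-1]' >/dev/null; python3 st.py; done
```

```text
foot yaw~ -141.5 t 12.47 pos [645.6  39.7 104.1] tool y yaw -51.5 tilt 0.1 q7 -0.49 gap 0.0
F [ 0.9   0.16 -0.82] T [ 0.16 -0.19 -0.04] Mz axis 0.015 F tool [0.81 0.43 0.82] axis in tool frame [-55.9 -48.  104.1]
Ttool [0.001 0.249 0.035]
foot yaw~ -150.5 t 12.72 pos [644.2  28.2 104.2] tool y yaw -60.5 tilt 0.1 q7 -0.6 gap -0.0
F [ 0.61  0.07 -0.29] T [ 0.11 -0.24  0.02] Mz axis 0.014 F tool [0.57 0.24 0.29] axis in tool frame [-55.9 -48.1 104.1]
Ttool [-0.019  0.267 -0.017]
foot yaw~ -159.6 t 12.97 pos [641.1  17.  104.2] tool y yaw -69.6 tilt 0.1 q7 -0.71 gap -0.0
F [ 0.1   1.44 -0.48] T [ 0.05 -0.23  0.05] Mz axis 0.102 F tool [ 0.6  -1.31  0.48] axis in tool frame [-55.9 -48.1 104.1]
Ttool [-0.033  0.233 -0.047]
foot yaw~ -168.6 t 13.22 pos [636.2   6.6 104.2] tool y yaw -78.6 tilt 0.1 q7 -0.82 gap -0.0
F [ 1.4   0.18 -0.21] T [ 0.02 -0.26  0.05] Mz axis 0.062 F tool [1.41 0.1  0.21] axis in tool frame [-55.9 -48.  104.1]
Ttool [-0.033  0.258 -0.054]
foot yaw~ -177.6 t 13.47 pos [629.8  -3.1 104.2] tool y yaw -87.6 tilt 0.1 q7 -0.94 gap 0.0
F [ 2.17  0.05 -0.03] T [ 0.04 -0.25 -0.02] Mz axis 0.102 F tool [2.17 0.04 0.03] axis in tool frame [-55.9 -48.1 104.2]
Ttool [0.031 0.251 0.016]
```

```bash

for i in 1 2 ; do python3 -m inch '[-0.086,0.094,0,0,0,0.5,-1, -0.086,0.094,0,0,0,0.5,-1]' >/dev/null; python3 st.py|grep -v F; done;  for i in 1 2 3; do python3 -m inch '[-0.086,0.094,0,0,0,0.5,-1]' >/dev/null; python3 st.py|grep -v F; done
```

```text
foot yaw~ -183.6 t 13.63 pos [624.8  -8.8 104.2] tool y yaw -93.6 tilt 0.1 q7 -1.01 gap -0.0
Ttool [0.013 0.32  0.021]
foot yaw~ -189.6 t 13.8 pos [619.  -14.1 104.2] tool y yaw -99.6 tilt 0.0 q7 -1.09 gap 0.0
Ttool [-0.018  0.282 -0.003]
foot yaw~ -192.6 t 13.88 pos [616.1 -16.5 104.2] tool y yaw -102.6 tilt 0.1 q7 -1.13 gap -0.0
Ttool [-0.048  0.315  0.02 ]
foot yaw~ -195.6 t 13.97 pos [612.9 -18.7 104.2] tool y yaw -105.6 tilt 0.0 q7 -1.16 gap 0.0
Ttool [-0.006  0.267 -0.008]
foot yaw~ -198.6 t 14.05 pos [609.7 -20.8 104.2] tool y yaw -108.6 tilt 0.0 q7 -1.2 gap -0.01
Ttool [-0.053  0.31   0.017]
```

```bash

for i in 1 2 3 4 5; do python3 -m inch '[-0.086,0.094,0,0,0,0.5,-1, -0.086,0.094,0,0,0,0.5,-1]' >/dev/null; python3 st.py|grep -v xyz; done
```

```text
foot yaw~ -204.6 t 14.22 pos [602.8 -24.3 104.2] tool y yaw -114.6 tilt 0.1 q7 -1.28 gap -0.0
F [ 1.75  0.23 -0.96] T [-0.13 -0.29  0.01] Mz axis 0.124 F tool [ 1.49 -0.94  0.96] axis in tool frame [-56.  -48.  104.2]
Ttool [-0.     0.322 -0.01 ]
foot yaw~ -210.6 t 14.38 pos [595.8 -27.2 104.2] tool y yaw -120.6 tilt 0.1 q7 -1.36 gap -0.0
F [ 0.84 -0.76 -0.93] T [-0.15 -0.27 -0.07] Mz axis 0.041 F tool [1.11 0.23 0.93] axis in tool frame [-56.  -48.  104.2]
Ttool [0.008 0.313 0.066]
foot yaw~ -216.6 t 14.55 pos [588.4 -29.3 104.2] tool y yaw -126.6 tilt 0.1 q7 -1.44 gap 0.0
F [ 1.61 -0.97 -0.23] T [-0.22 -0.28 -0.02] Mz axis 0.1 F tool [ 1.87 -0.18  0.24] axis in tool frame [-56.1 -47.9 104.1]
Ttool [-0.004  0.356  0.024]
foot yaw~ -222.6 t 14.72 pos [580.9 -30.6 104.2] tool y yaw -132.6 tilt 0.1 q7 -1.52 gap 0.0
F [ 1.86 -1.09 -0.65] T [-0.31 -0.31  0.04] Mz axis 0.127 F tool [ 2.11 -0.45  0.65] axis in tool frame [-56.2 -47.9 104.1]
Ttool [-0.019  0.441 -0.042]
foot yaw~ -228.6 t 14.88 pos [573.2 -31.1 104.2] tool y yaw -138.6 tilt 0.1 q7 -1.61 gap 0.0
F [ 2.04 -0.49 -1.23] T [-0.31 -0.3  -0.05] Mz axis 0.15 F tool [ 1.72 -1.2   1.23] axis in tool frame [-56.2 -47.8 104.1]
Ttool [0.023 0.428 0.046]
```

```bash

for i in 1 2 3 4 5; do python3 -m inch '[-0.086,0.094,0,0,0,0.5,-1, -0.086,0.094,0,0,0,0.5,-1]' >/dev/null; python3 st.py|grep -v xyz; done
```

```text
foot yaw~ -234.6 t 15.05 pos [565.6 -30.8 104.2] tool y yaw -144.6 tilt 0.1 q7 -1.7 gap 0.0
F [ 1.08 -1.1  -1.74] T [-0.34 -0.36  0.04] Mz axis 0.086 F tool [ 1.51 -0.24  1.74] axis in tool frame [-56.3 -47.8 104.1]
Ttool [ 0.098  0.482 -0.043]
foot yaw~ -240.6 t 15.22 pos [558.  -29.8 104.2] tool y yaw -150.6 tilt 0.1 q7 -1.79 gap 0.0
F [ 0.92 -1.55 -0.99] T [-0.39 -0.38 -0.06] Mz axis 0.089 F tool [ 1.8  -0.04  0.99] axis in tool frame [-56.4 -47.7 104.1]
Ttool [0.14  0.526 0.058]
foot yaw~ -246.6 t 15.38 pos [550.6 -28.  104.2] tool y yaw -156.6 tilt 0.1 q7 -1.89 gap -0.0
F [ 2.53 -2.04 -0.64] T [-0.43 -0.28  0.01] Mz axis 0.222 F tool [ 2.87 -1.51  0.65] axis in tool frame [-56.5 -47.7 104.1]
Ttool [ 0.086  0.502 -0.005]
foot yaw~ -252.6 t 15.55 pos [543.4 -25.4 104.2] tool y yaw -162.6 tilt 0.1 q7 -1.99 gap -0.0
F [ 1.98 -3.1  -2.03] T [-0.49 -0.25  0.01] Mz axis 0.223 F tool [ 3.55 -0.96  2.04] axis in tool frame [-56.5 -47.6 104.1]
Ttool [ 0.094  0.544 -0.01 ]
foot yaw~ -258.6 t 15.72 pos [536.5 -22.1 104.2] tool y yaw -168.6 tilt 0.1 q7 -2.1 gap 0.0
F [ 0.64 -2.9  -1.42] T [-0.53 -0.23  0.02] Mz axis 0.144 F tool [ 2.97 -0.05  1.42] axis in tool frame [-56.6 -47.6 104.1]
Ttool [ 0.116  0.565 -0.019]
```

```bash
python3 - <<'E'
from h import *
import pickle
for n in ["scene","side"]:
    p=r.read_camera(n);im=p["pixels"][:,:,::-1];pickle.dump(p,open(n+"4.pkl","wb"))
    b=(220,640,190,400) if n=="scene" else (230,480,120,330)
    k=800/420 if n=="scene" else 2.857
    cv2.imwrite(f"pics/{n}4.png",cv2.resize(im[b[2]:b[3],b[0]:b[1]],None,fx=k,fy=k,interpolation=cv2.INTER_CUBIC))
E
python3 st.py
```

```text
foot yaw~ -258.5 t 15.82 pos [535.7 -21.5 104.1] tool y yaw -168.5 tilt 0.1 q7 -2.09 gap -0.0
F [-0.66 -1.76 -0.68] T [-0.36  0.15  0.02] Mz axis 0.021 F tool [1.59 1.   0.69] axis in tool frame [-55.6 -48.5 104. ]
Ttool [-0.216  0.325 -0.02 ]
```

View pics/scene4.png

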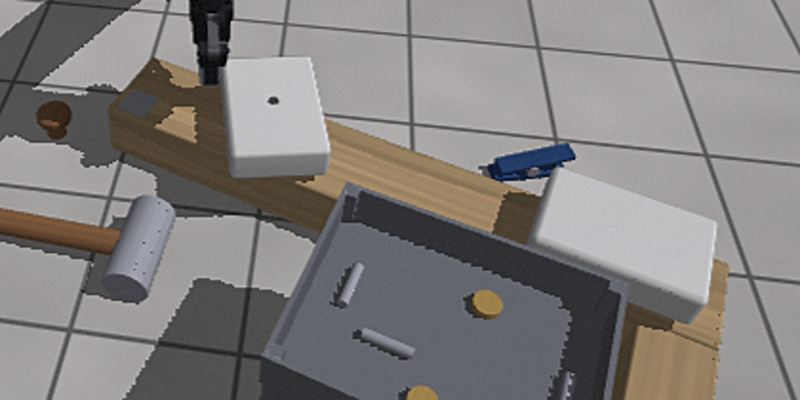

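View pics/side4.png

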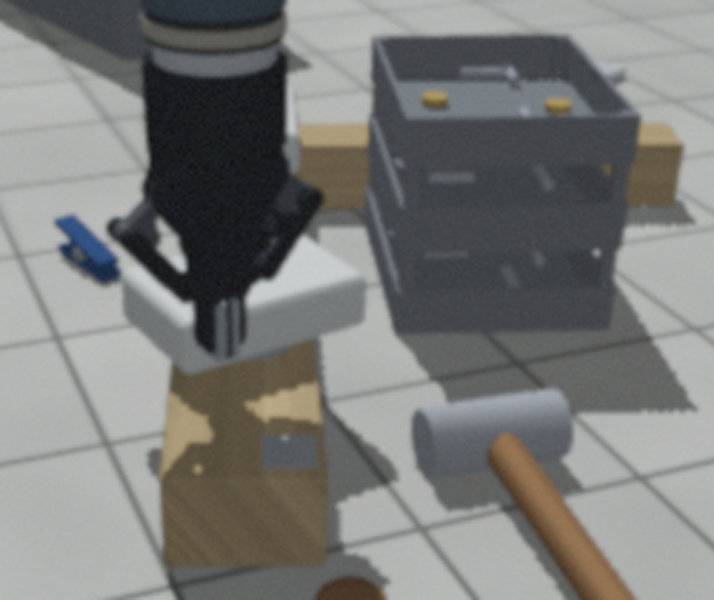

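```bash

python3 -m inch '[0.25,0,0,0,0,0,-1, 0.25,0,0,0,0,0,-1, 0,0,0,0,0,0,-1, 0,0,0,0,0,0,-1]' >/dev/null; python3 st.py
for i in 1 2 3; do python3 -m inch '[0,0,0,0,0,0,-1]' >/dev/null; python3 st.py|tail -1; done
python3 -m inch '[0,0,-0.7,0,0,0,-1, 0,0,-0.7,0,0,0,-1, 0,0,-0.7,0,0,-1,-1, 0,0,0,0,0,-1,-1, 0,0,0,0,0,-1,-1, 0,0,0,0,0,-1,-1, 0,0,0,0,0,-1,-1, 0,0,0,0,0,-1,-1, 0,0,0,0,0,-1,-1, 0,0,0,0,0,-1,-1, 0,0,0,0,0,-1,-1, 0,0,0,0,0,-1,-1, 0,0,0,0,0,-1,-1, 0,0,0,0,0,-1,-1, 0,0,0,0,0,-1,-1, 0,0,0,0,0,-1,-1, 0,0,0,0,0,-1,-1, 0,0,0,0,0,0,-1]'; python3 st.py
```

```text
foot yaw~ -258.6 t 16.15 pos [539.7 -36.5 104.4] tool y yaw -168.6 tilt 0.0 q7 -2.07 gap 0.0
F [-0.13 -0.1   0.99] T [ 0.01 -0.01  0.01] Mz axis -0.007 F tool [ 0.07  0.14 -0.99] axis in tool frame [-71.1 -47.3 104.5]
Ttool [ 0.01  -0.009 -0.008]
Ttool [-0.03  -0.021 -0.007]
Ttool [-0.021  0.002 -0.007]
Ttool [ 0.018 -0.001 -0.029]
time: 17.9
position: [539.4, -35.6, 167.5]
ee_rot: [-0.0, 0.995, 0.101, 0.0]
ft_force: [0.5, 0.3, -0.5]
finger_gap: 0.004
foot yaw~ -168.4 t 17.9 pos [539.4 -35.6 167.5] tool y yaw -78.4 tilt 0.1 q7 -0.94 gap 0.0
F [ 0.53  0.26 -0.53] T [-0.    0.03  0.02] Mz axis 0.033 F tool [ 0.57 -0.15  0.53] axis in tool frame [ 47.6 -70.  167.6]
Ttool [ 0.003 -0.034 -0.023]
```

```bash

python3 -m inch '[0,0,0,0,0,-1,-1, 0,0,0,0,0,-1,-1, 0,0,0,0,0,-1,-1, 0,0,0,0,0,-1,-1, 0,0,0,0,0,-1,-1, 0,0,0,0,0,-1,-1, 0,0,0,0,0,-1,-1, 0,0,0,0,0,-1,-1, 0,0,0,0,0,-1,-1, 0,0,0,0,0,-1,-1, 0,0,0,0,0,-1,-1, 0,0,0,0,0,-1,-1, 0,0,0,0,0,-1,-1, 0,0,0,0,0,-1,-1, 0,0,0,0,0,-1,-1,0,0,0,0,0,0,-1]';python3 -m inch '[0.93,0.63,0,0,0,0,-1, 0.93,0.63,0,0,0,0,-1, 0.93,0.63,0,0,0,0,-1, 0.93,0.63,0,0,0,0,-1, 0.93,0.63,0,0,0,0,-1, 0,0,0,0,0,0,-1, 0,0,0,0,0,0,-1]' >/dev/null; python3 st.py
```

```text
time: 19.23
position: [539.3, -35.8, 167.2]
ee_rot: [-0.0, 0.633, 0.774, 0.0]
ft_force: [-0.5, -0.2, -0.6]
finger_gap: 0.001
foot yaw~ -78.5 t 19.82 pos [604.5 122.6 166.6] tool y yaw 11.5 tilt 0.0 q7 0.15 gap -0.0
F [-0.25 -1.64  0.46] T [-0.05  0.03  0.01] Mz axis -0.033 F tool [-1.56 -0.58 -0.46] axis in tool frame [-72.  -47.7 166.6]
Ttool [ 0.037 -0.046 -0.011]
```

```bash

python3 -m inch '[0,0,0.75,0,0,0,-1, 0,0,0.75,0,0,0,-1, 0,0,0.75,0,0,0,-1, 0,0,0,0,0,0,-1, -0.2,0,0,0,0,0,-1, -0.2,0,0,0,0,0,-1, -0.1,0,0,0,0,0,-1, 0,0,0,0,0,0,-1]'>/dev/null;python3 st.py;  python3 -m inch '[-0.05,0,0,0,0,0,-1]' >/dev/null; python3 st.py
```

```text
foot yaw~ -78.6 t 20.48 pos [608.8 104.9 101.5] tool y yaw 11.4 tilt 0.2 q7 0.22 gap 0.0
F [ 0.44  1.1  -0.09] T [ 0.35 -0.11 -0.02] Mz axis 0.013 F tool [1.   0.65 0.09] axis in tool frame [-54.  -48.8 101.3]
Ttool [-0.175  0.317  0.024]
foot yaw~ -78.5 t 20.57 pos [608.8 104.6 101.3] tool y yaw 11.5 tilt 0.2 q7 0.22 gap -0.0
F [0.7  4.59 2.01] T [ 1.06 -0.24 -0.  ] Mz axis 0.126 F tool [ 4.37  1.61 -1.99] axis in tool frame [-53.6 -48.8 101.1]
Ttool [-0.443  0.988  0.007]
```

```bash

for i in 1 2 3 4; do python3 -m inch '[-0.086,0.094,0,0,0,0.5,-1, -0.086,0.094,0,0,0,0.5,-1, -0.086,0.094,0,0,0,0.5,-1]' >/dev/null; python3 st.py; done
```

```text
foot yaw~ -87.6 t 20.82 pos [617.6  98.8 101. ] tool y yaw 2.4 tilt 0.2 q7 0.1 gap -0.0
F [-0.98  4.    2.12] T [ 0.89  0.11 -0.04] Mz axis 0.237 F tool [ 4.05 -0.81 -2.11] axis in tool frame [-54.5 -48.  100.8]
Ttool [0.078 0.891 0.039]
foot yaw~ -96.6 t 21.07 pos [625.9  91.  100.8] tool y yaw -6.6 tilt 0.1 q7 -0.01 gap -0.0
F [-0.07  4.26  1.86] T [ 0.88  0.07 -0.07] Mz axis 0.233 F tool [ 4.23 -0.56 -1.85] axis in tool frame [-54.5 -48.  100.7]
Ttool [0.173 0.869 0.071]
foot yaw~ -105.6 t 21.32 pos [632.8  82.  100.7] tool y yaw -15.6 tilt 0.1 q7 -0.13 gap -0.0
F [0.08 3.15 1.82] T [ 0.84  0.07 -0.05] Mz axis 0.189 F tool [ 3.06 -0.77 -1.81] axis in tool frame [-54.6 -48.  100.6]
Ttool [0.297 0.787 0.049]
foot yaw~ -114.6 t 21.57 pos [638.3  71.9 100.6] tool y yaw -24.6 tilt 0.1 q7 -0.24 gap -0.0
F [0.45 3.94 1.23] T [ 0.85  0.   -0.08] Mz axis 0.248 F tool [ 3.77 -1.24 -1.22] axis in tool frame [-54.5 -47.9 100.5]
Ttool [0.355 0.767 0.081]
```

```bash
python3 -m inch '[0,0,-0.2,0,0,0,-1,0,0,0,0,0,0,-1]' >/dev/null; python3 st.py; python3 - <<'E'
from h import *
import pickle
for n in ["scene","side"]:
    p=r.read_camera(n);im=p["pixels"][:,:,::-1];pickle.dump(p,open(n+"5.pkl","wb"))
    b=(300,500,190,340) if n=="scene" else (270,470,150,300)
    cv2.imwrite(f"pics/{n}5.png",cv2.resize(im[b[2]:b[3],b[0]:b[1]],None,fx=4,fy=4,interpolation=cv2.INTER_CUBIC))
E
```

```text
foot yaw~ -114.5 t 21.73 pos [638.8  70.2 107.1] tool y yaw -24.5 tilt 0.1 q7 -0.24 gap -0.0
F [1.76 1.99 0.69] T [ 0.42 -0.29 -0.05] Mz axis 0.084 F tool [ 2.54  0.78 -0.68] axis in tool frame [-52.9 -49.5 107. ]
Ttool [-0.094  0.502  0.054]
```

View pics/scene5.png

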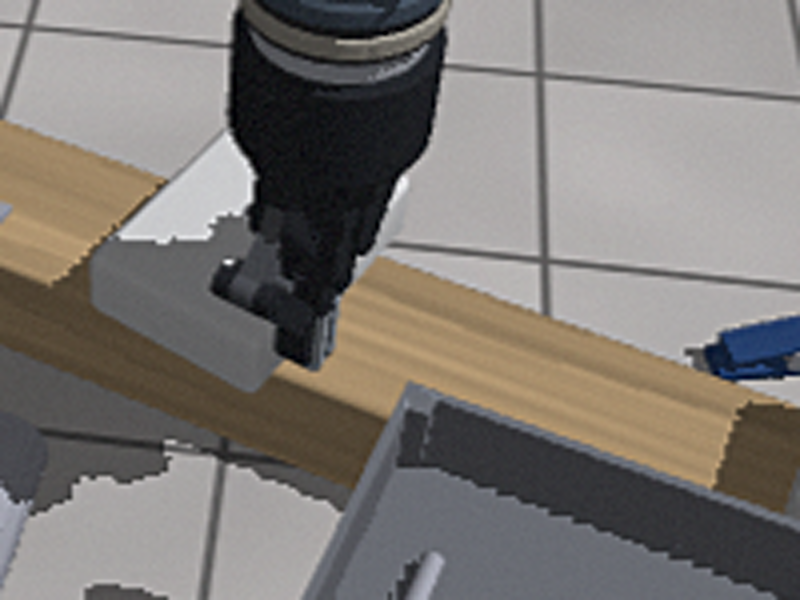

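View pics/side5.png

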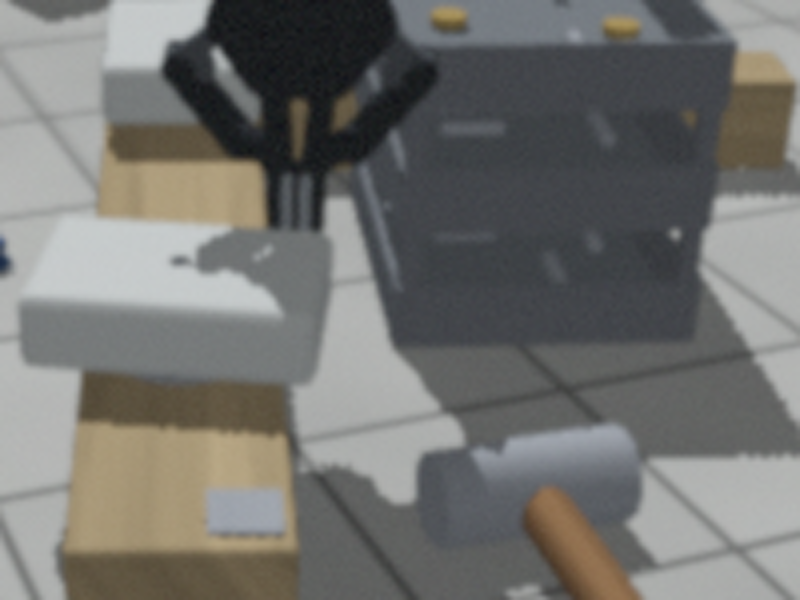

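```bash
python3 -m inch '[0,0,0,0,0,0.5,-1]' >/dev/null; python3 st.py;
for i in 1 2 3 4; do python3 -m inch '[-0.086,0.094,0,0,0,0.5,-1, -0.086,0.094,0,0,0,0.5,-1, -0.086,0.094,0,0,0,0.5,-1]' >/dev/null; python3 st.py; done
```

```text
foot yaw~ -117.5 t 21.92 pos [638.9  70.1 106.7] tool y yaw -27.5 tilt 0.1 q7 -0.29 gap -0.0
F [2.35 1.84 0.49] T [ 0.3  -0.39  0.02] Mz axis 0.059 F tool [ 2.72  1.23 -0.48] axis in tool frame [-55.4 -46.8 106.6]
Ttool [-0.206  0.447 -0.022]
foot yaw~ -126.6 t 22.17 pos [642.2  60.6 106.5] tool y yaw -36.6 tilt 0.1 q7 -0.4 gap 0.0
F [1.2  5.26 0.02] T [ 0.87 -0.32  0.07] Mz axis 0.348 F tool [ 4.94 -2.17 -0.01] axis in tool frame [-56.5 -45.6 106.3]
Ttool [ 0.257  0.891 -0.067]
foot yaw~ -135.6 t 22.42 pos [644.1  49.3 106.4] tool y yaw -45.6 tilt 0.2 q7 -0.51 gap -0.0
F [2.26 3.02 0.86] T [ 0.84 -0.57  0.01] Mz axis 0.203 F tool [ 3.73 -0.58 -0.84] axis in tool frame [-56.5 -45.7 106.3]
Ttool [ 0.195  0.996 -0.009]
foot yaw~ -144.6 t 22.67 pos [644.2  37.8 106.4] tool y yaw -54.6 tilt 0.2 q7 -0.62 gap 0.0
F [ 4.88  4.72 -0.66] T [ 0.79 -0.76  0.02] Mz axis 0.364 F tool [ 6.71 -1.02  0.68] axis in tool frame [-56.4 -45.8 106.2]
Ttool [ 0.203  1.076 -0.017]
foot yaw~ -153.6 t 22.92 pos [642.4  26.4 106.4] tool y yaw -63.6 tilt 0.2 q7 -0.74 gap 0.0
F [ 3.55  4.28 -1.19] T [ 0.82 -0.97 -0.01] Mz axis 0.359 F tool [ 5.08 -2.26  1.21] axis in tool frame [-56.3 -45.9 106.1]
Ttool [0.301 1.228 0.013]
```

```bash

for i in 1 2 3 4; do python3 -m inch '[-0.086,0.094,0,0,0,0.5,-1, -0.086,0.094,0,0,0,0.5,-1, -0.086,0.094,0,0,0,0.5,-1]' >/dev/null; python3 st.py; done
```

```text
foot yaw~ -162.6 t 23.17 pos [638.9  15.3 106.3] tool y yaw -72.6 tilt 0.2 q7 -0.85 gap 0.0
F [ 5.21  2.86 -1.35] T [ 0.63 -1.17 -0.02] Mz axis 0.334 F tool [ 5.82 -1.18  1.37] axis in tool frame [-56.1 -46.1 106. ]
Ttool [0.251 1.308 0.021]
foot yaw~ -171.6 t 23.42 pos [633.7   5.  106.3] tool y yaw -81.6 tilt 0.3 q7 -0.96 gap 0.0
F [ 5.63  2.68 -2.86] T [ 0.6  -1.3  -0.04] Mz axis 0.377 F tool [ 5.95 -1.83  2.89] axis in tool frame [-56.  -46.2 106. ]
Ttool [0.401 1.377 0.044]
foot yaw~ -180.6 t 23.67 pos [626.8  -4.4 106.2] tool y yaw -90.6 tilt 0.3 q7 -1.07 gap -0.01
F [ 6.79  1.6  -4.28] T [ 0.48 -1.43 -0.05] Mz axis 0.407 F tool [ 6.75 -1.67  4.31] axis in tool frame [-55.8 -46.4 105.9]
Ttool [0.5   1.426 0.055]
foot yaw~ -189.6 t 23.92 pos [618.7 -12.8 106.3] tool y yaw -99.6 tilt 0.3 q7 -1.19 gap 0.0
F [ 5.93  1.04 -2.46] T [ 0.27 -1.44 -0.04] Mz axis 0.377 F tool [ 5.66 -2.02  2.49] axis in tool frame [-55.8 -46.8 106. ]
Ttool [0.504 1.37  0.039]
```

```bash
cat > look.py <<'E'
import sys
from h import *
import pickle
t=sys.argv[1]
for n in ["scene","side"]:
    p=r.read_camera(n);im=p["pixels"][:,:,::-1];pickle.dump(p,open(n+t+".pkl","wb"))
    b=(280,480,190,340) if n=="scene" else (270,470,150,300)
    cv2.imwrite(f"pics/{n}{t}.png",cv2.resize(im[b[2]:b[3],b[0]:b[1]],None,fx=4,fy=4,interpolation=cv2.INTER_CUBIC))
E
python3 look.py 6
```

```text
(no output)
```

View pics/scene6.png

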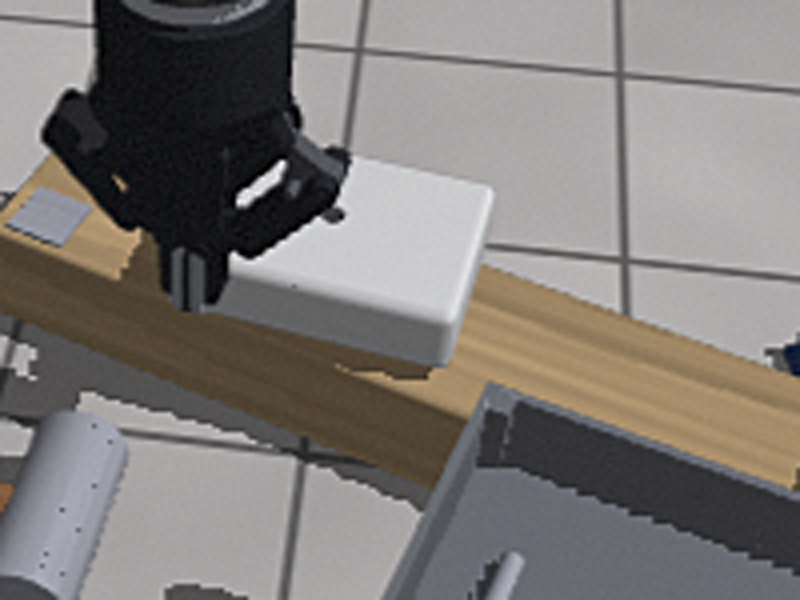

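View pics/side6.png

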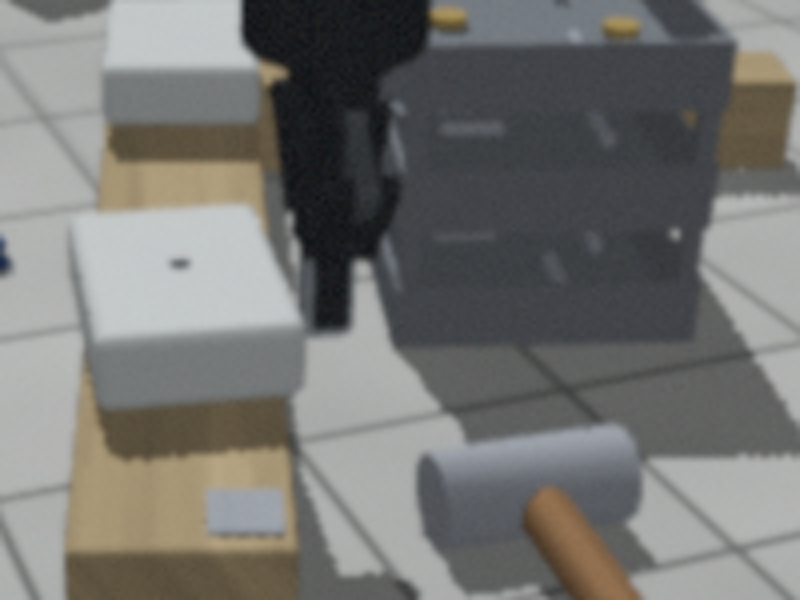

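```bash

for i in 1 2; do python3 -m inch '[-0.086,0.094,0,0,0,0.5,-1, -0.086,0.094,0,0,0,0.5,-1]' >/dev/null; python3 st.py; done; python3 look.py 7
```

```text
foot yaw~ -195.6 t 24.18 pos [612.5 -17.5 106.4] tool y yaw -105.6 tilt 0.3 q7 -1.26 gap -0.0
F [ 7.25  0.4  -3.83] T [ 0.19 -1.53 -0.07] Mz axis 0.452 F tool [ 6.86 -2.33  3.86] axis in tool frame [-55.8 -47.  106.1]
Ttool [0.599 1.423 0.068]
foot yaw~ -201.6 t 24.35 pos [606.  -21.7 106.4] tool y yaw -111.6 tilt 0.3 q7 -1.34 gap 0.0
F [ 6.2   0.35 -4.1 ] T [-0.02 -1.58 -0.04] Mz axis 0.41 F tool [ 5.61 -2.61  4.14] axis in tool frame [-55.9 -47.2 106.2]
Ttool [0.562 1.472 0.042]
```

View pics/scene7.png

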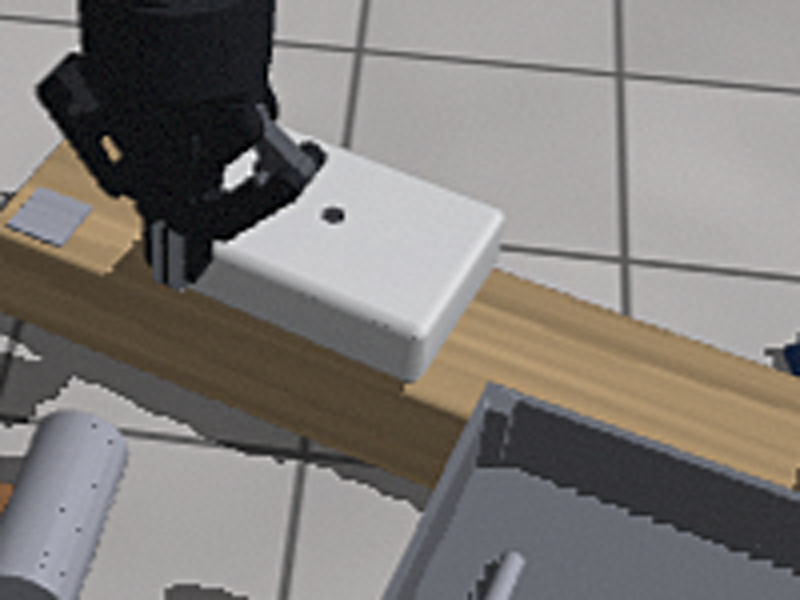

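View pics/side7.png

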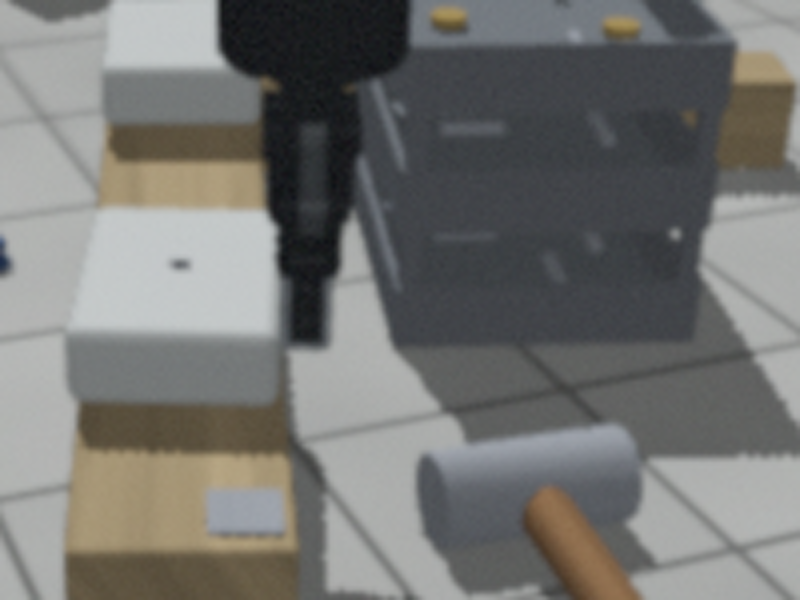

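```bash
cat > ang.py <<'E'
# subpixel line fit: given rough endpoints in full image px, refine by gradient max along normal, robust line fit, backproject direction
from h import *
def refine(p,a,b,z,w=4,n=40,col=None):
    g=cv2.GaussianBlur(p["pixels"].astype(np.float32),(0,0),0.8)
    g=g.mean(2) if col is None else g@np.array(col,np.float32)
    a=np.array(a,float);b=np.array(b,float)
    for it in range(2):
        d=(b-a)/np.linalg.norm(b-a);nn=np.array([-d[1],d[0]]);pts=[]
        for t in np.linspace(.05,.95,n):
            c=a+(b-a)*t;o=np.arange(-w,w+.01,.25)
            q=c+o[:,None]*nn
            v=cv2.remap(g,q[:,0].astype(np.float32)[None],q[:,1].astype(np.float32)[None],cv2.INTER_LINEAR)[0]
            dv=np.abs(np.gradient(v));i=dv.argmax()
            if dv[i]>1: pts.append(q[i])
        pts=np.array(pts,np.float32)
        vx,vy,x0,y0=cv2.fitLine(pts,cv2.DIST_HUBER,0,.01,.01).ravel()
        u=np.array([vx,vy]);o=np.array([x0,y0]);a,b=o+u*((a-o)@u),o+u*((b-o)@u)
        res=np.median(np.abs((pts-o)@np.array([-vy,vx])))
        w=2
    B=back(p,[a,b],z);dd=B[1]-B[0];an=np.degrees(np.arctan2(-dd[0],dd[1]))
    return (an+90)%180-90,B.round(1)[:,:2].tolist(),round(float(res),2)
S=lambda L:[(280+x/4,190+y/4) for x,y in L]
D=lambda L:[(270+x/4,150+y/4) for x,y in L]
E
python3 - <<'E'
from ang import *
import pickle
ps=pickle.load(open("scene7.pkl","rb"));pd=pickle.load(open("side7.pkl","rb"))
print("RAIL");
for L in ([(520,278),(790,372)],):
    print("scene -x edge",refine(ps,*S(L),60))
ps0=pickle.load(open("scene.pkl","rb"))[0]
print("scene -x edge start",refine(ps0,(405,254),(475,280),60), refine(ps0,(300,222),(325,231),60))
print("side L",refine(pd,*D([(70,535),(82,420)]),60),"R",refine(pd,*D([(295,535),(290,430)]),60))
print("side L long",refine(pd,*D([(67,550),(107,128)]),60,w=2))
print("side Fitted R top edge",refine(pd,*D([(257,65),(252,5)]),105),"L",refine(pd,*D([(107,65),(114,5)]),105))
print("scene fitted",refine(ps0,(516,280),(594,308),100),refine(ps0,(505,318),(586,346),100))
print("FOOT")
print("scene far",refine(ps,*S([(335,152),(490,208)]),100),"near top",refine(ps,*S([(225,260),(405,332)]),102),"near bottom",refine(ps,*S([(210,300),(395,375)]),66))
print("side L",refine(pd,*D([(72,320),(97,215)]),100),"R",refine(pd,*D([(280,320),(273,225)]),100))
for t,off in (("2",0),):
    a=pickle.load(open("scene2.pkl","rb"))
E
```

```text
RAIL
scene -x edge (np.float64(-19.19941694378673), [[557.4, 130.1], [598.0, 246.6]], 0.22)
scene -x edge start (np.float64(-19.050579245499506), [[553.6, 118.7], [596.0, 241.4]], 0.24) (np.float64(-19.738801522021333), [[480.2, -90.1], [499.7, -35.9]], 0.23)
side L (np.float64(-20.199733575478916), [[479.3, -81.9], [508.8, -1.8]], 0.29) R (np.float64(-21.788085189364665), [[562.0, -113.0], [590.7, -41.2]], 0.35)
side L long (np.float64(-19.04382320317933), [[476.3, -91.7], [615.3, 311.1]], 0.65)Traceback (most recent call last):
  File "<stdin>", line 11, in <module>
  File "ang.py", line 16, in refine
    vx,vy,x0,y0=cv2.fitLine(pts,cv2.DIST_HUBER,0,.01,.01).ravel()
                ~~~~~~~~~~~^^^^^^^^^^^^^^^^^^^^^^^^^^^^^^
cv2.error: OpenCV(4.12.0) /io/opencv/modules/imgproc/src/linefit.cpp:618: error: (-215:Assertion failed) npoints2 >= 0 || npoints3 >= 0 in function 'fitLine'
```

```bash
cat > ft.py <<'E'
from ang import *
import pickle,sys
t=sys.argv[1]
ps=pickle.load(open(f"scene{t}.pkl","rb"));pd=pickle.load(open(f"side{t}.pkl","rb"))
def tr(n,*a,**k):
    try: print(n,refine(*a,**k))
    except Exception as e: print(n,"fail")
E
cat > ft7.py <<'E'
from ft import *
ps0=pickle.load(open("scene.pkl","rb"))[0]
tr("fit far",ps0,(516,280),(594,308),103);tr("fit near top",ps0,(505,318),(586,346),103)
tr("scene far",ps,*S([(335,152),(490,208)]),100);tr("near top",ps,*S([(225,260),(405,332)]),102);tr("near bot",ps,*S([(210,300),(395,375)]),66)
tr("side L",pd,*D([(72,320),(97,215)]),100);tr("R",pd,*D([(280,320),(273,225)]),100)
tr("short front",pd,*D([(85,332),(265,330)]),100);tr("short front bot",pd,*D([(90,404),(265,401)]),66)
E
python3 ft7.py 7
```

```text
fit far (np.float64(-19.196993413914583), [[617.2, 296.7], [655.4, 406.4]], 0.24)
fit near top (np.float64(-19.353741945596937), [[699.9, 268.6], [736.6, 372.9]], 0.24)
scene far (np.float64(-21.69212207985359), [[526.2, 40.5], [554.6, 111.9]], 0.14)
near top (np.float64(-21.62183435383784), [[606.2, 0.0], [637.6, 79.2]], 0.24)
near bot (np.float64(-21.793409622129943), [[597.3, -7.5], [631.2, 77.3]], 0.0)
side L (np.float64(-23.208368145224213), [[511.9, 13.3], [553.5, 110.3]], 0.17)
R (np.float64(-20.452549365630233), [[594.8, -17.9], [627.9, 70.9]], 0.25)
short front (np.float64(65.88552142799767), [[515.9, 2.6], [584.4, -28.0]], 0.25)
short front bot (np.float64(70.08449994906579), [[516.1, -0.2], [586.0, -25.5]], 0.14)
```

```bash

python3 -m inch '[0.3,0,0,0,0,0,-1, 0.5,0,0,0,0,0,-1, 0.5,0,-0.8,0,0,0,-1, 0,0,-1,0,0,0,-1, 0,0,-1,0,0,0,-1, 0,0,-1,0,0,0,-1]' >/dev/null; python3 st.py; python3 look.py 8; python3 ft7.py 8
```

```text
foot yaw~ -201.5 t 24.95 pos [639.5 -36.6 220.7] tool y yaw -111.5 tilt 0.2 q7 -1.43 gap 0.0
F [ 0.62  0.54 -0.49] T [-0.02 -0.   -0.03] Mz axis 0.086 F tool [ 0.38 -0.73  0.49] axis in tool frame [-91.3 -49.3 220.9]
Ttool [-0.014  0.009  0.026]
fit far (np.float64(-19.196993413914583), [[617.2, 296.7], [655.4, 406.4]], 0.24)
fit near top (np.float64(-19.353741945596937), [[699.9, 268.6], [736.6, 372.9]], 0.24)
scene far (np.float64(-23.08084876755433), [[525.9, 40.6], [556.2, 111.6]], 0.08)
near top (np.float64(-23.087381805559843), [[605.4, 0.2], [638.9, 78.9]], 0.25)
near bot (np.float64(-23.2751097305009), [[596.3, -7.3], [632.6, 76.9]], 0.22)
side L (np.float64(-23.305358941718794), [[511.8, 13.5], [553.5, 110.4]], 0.24)
R (np.float64(-24.568947648719785), [[591.8, -16.0], [630.7, 69.1]], 0.32)
short front (np.float64(65.8096257132766), [[515.9, 2.6], [584.3, -28.1]], 0.2)
short front bot (np.float64(69.52270622354814), [[516.2, 0.2], [585.9, -25.8]], 0.11)
```

View pics/scene8.png

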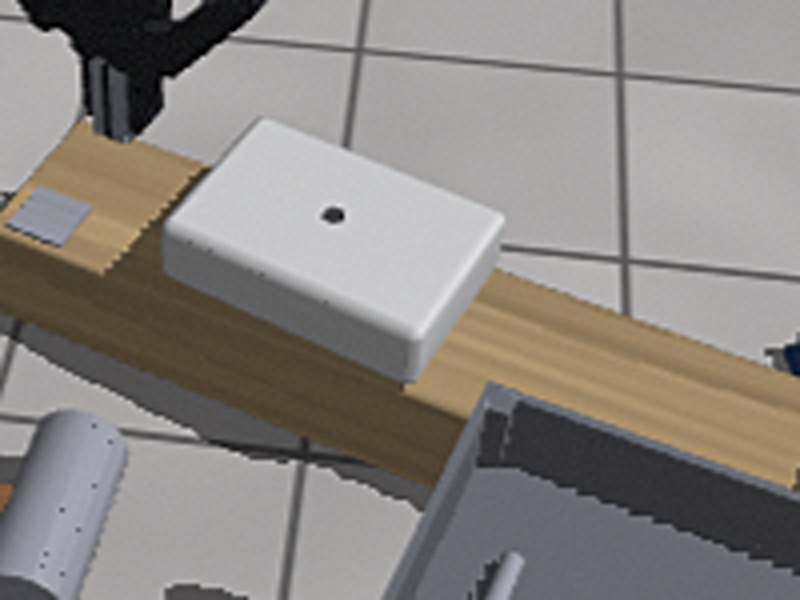

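View pics/side8.png

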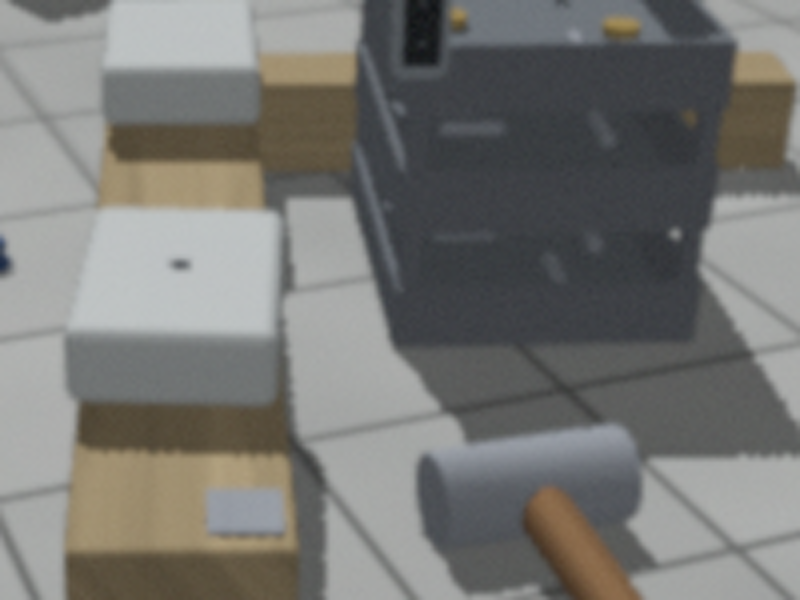

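```bash

python3 -m inch '[-0.89,0,0,0,0,0,-1, -0.89,0,0,0,0,0,-1, -0.89,0,0,0,0,0,-1, -0.89,0,0,0,0,0,-1, -0.89,0,0,0,0,0,-1, -0.89,0,0,0,0,0,-1, 0,0,0,0,0,0,-1]' >/dev/null; python3 st.py; python3 -m inch '[0,0,1,0,0,0,-1, 0,0,1,0,0,0,-1, 0,0,1,0,0,0,-1, 0,0,0.95,0,0,0,-1, 0,0,0,0,0,0,-1]' >/dev/null; python3 st.py
```

```text
foot yaw~ -201.4 t 25.63 pos [485.8  25.1 218. ] tool y yaw -111.4 tilt 0.5 q7 -1.59 gap -0.0
F [ 0.71  0.75 -0.11] T [0.01 0.02 0.02] Mz axis -0.052 F tool [ 0.39 -0.95  0.11] axis in tool frame [ 75.8 -47.6 217.4]
Ttool [-0.001 -0.023 -0.015]
foot yaw~ -201.5 t 26.05 pos [487.5  23.   97. ] tool y yaw -111.5 tilt 0.6 q7 -1.41 gap 0.0
F [-1.87  0.03 -0.24] T [-0.04  0.05  0.02] Mz axis -0.04 F tool [-1.75  0.65  0.26] axis in tool frame [ 72.3 -49.7  96.1]
Ttool [-0.054 -0.038 -0.025]
```

```bash

python3 -m inch '[0.2,0,0,0,0,0,-1, 0.2,0,0,0,0,0,-1, 0.05,0,0,0,0,0,-1, 0,0,0,0,0,0,-1, 0,0,0,0,0,0,-1]' >/dev/null; python3 st.py|grep -v foot; for i in 1 2 ; do python3 -m inch '[0.05,0,0,0,0,0,-1,0,0,0,0,0,0,-1]' >/dev/null; python3 st.py|grep -v foot; done; python3 look.py 9; python3 ft7.py 9 | grep -v fit
```

```text
F [-4.64 -0.83 -0.47] T [-0.21  1.06 -0.02] Mz axis -0.06 F tool [-4.01  2.48  0.48] axis in tool frame [ 55.3 -48.9 102.1]
Ttool [-0.587 -0.905  0.023]
F [-7.25 -0.87  2.8 ] T [-0.3   1.7  -0.01] Mz axis -0.126 F tool [-6.43  3.47 -2.76] axis in tool frame [ 55.2 -49.2 101.8]
Ttool [-0.9   -1.467  0.012]
F [-11.06  -1.26   4.52] T [-0.28  2.17  0.03] Mz axis -0.203 F tool [-9.86  5.24 -4.44] axis in tool frame [ 55.  -49.7 101.5]
Ttool [-1.06  -1.918 -0.02 ]
scene far (np.float64(-19.838943696787325), [[527.0, 40.3], [552.9, 112.2]], 0.18)
near top (np.float64(-19.88217287581935), [[607.1, -0.1], [635.9, 79.6]], 0.13)
near bot (np.float64(-20.038648634192327), [[598.5, -7.8], [629.6, 77.6]], 0.0)
side L (np.float64(-19.60235203669967), [[510.3, 14.7], [546.6, 116.6]], 0.28)
R (np.float64(-21.079191750370455), [[594.5, -17.8], [628.6, 70.7]], 0.43)
short front (np.float64(74.05704503931582), [[514.4, -2.4], [586.4, -23.0]], 0.19)
short front bot (np.float64(69.50036747688375), [[516.2, 0.4], [585.9, -25.6]], 0.07)
```

```bash

python3 -m inch '[-0.4,0,0,0,0,0,-1, -0.6,0,0,0,0,0,-1, -0.3,0,-0.5,0,0,0,-1, 0,0,-1,0,0,0,-1, 0,0,-1,0,0,0,-1, 0,0,-1,0,0,0,-1, -0.5,0,-0.5,0,0,0,-1, 0,0,0,0,0,0,-1]' >/dev/null; python3 st.py; python3 look.py 10; python3 ft7.py 10 | grep -v fit
```

```text
foot yaw~ -201.5 t 27.57 pos [458.1  37.6 225.1] tool y yaw -111.5 tilt 0.5 q7 -1.72 gap 0.0
F [ 0.74 -0.11  0.26] T [ 0.03  0.03 -0.03] Mz axis 0.016 F tool [ 0.73 -0.17 -0.25] axis in tool frame [103.2 -44.5 225.9]
Ttool [ 0.012 -0.037  0.03 ]
scene far (np.float64(-19.64290003295119), [[527.1, 40.3], [552.8, 112.3]], 0.23)
near top (np.float64(-20.18463020686255), [[606.9, -0.1], [636.2, 79.5]], 0.25)
near bot (np.float64(-19.984422937895346), [[598.5, -7.8], [629.5, 77.6]], 0.22)
side L (np.float64(-19.557397976476352), [[514.4, 11.1], [550.4, 112.5]], 0.16)
R (np.float64(-21.622369363739352), [[593.5, -17.5], [628.4, 70.7]], 0.46)
short front (np.float64(70.78680677563278), [[515.5, 1.2], [586.2, -23.5]], 0.17)
short front bot (np.float64(69.81498914253487), [[516.2, 0.2], [586.0, -25.5]], 0.07)
```

View pics/scene10.png

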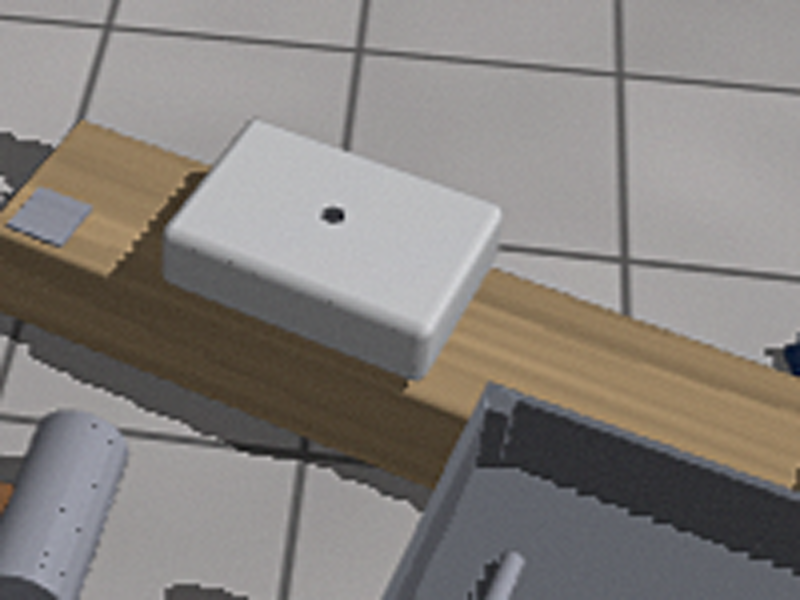

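View pics/side10.png

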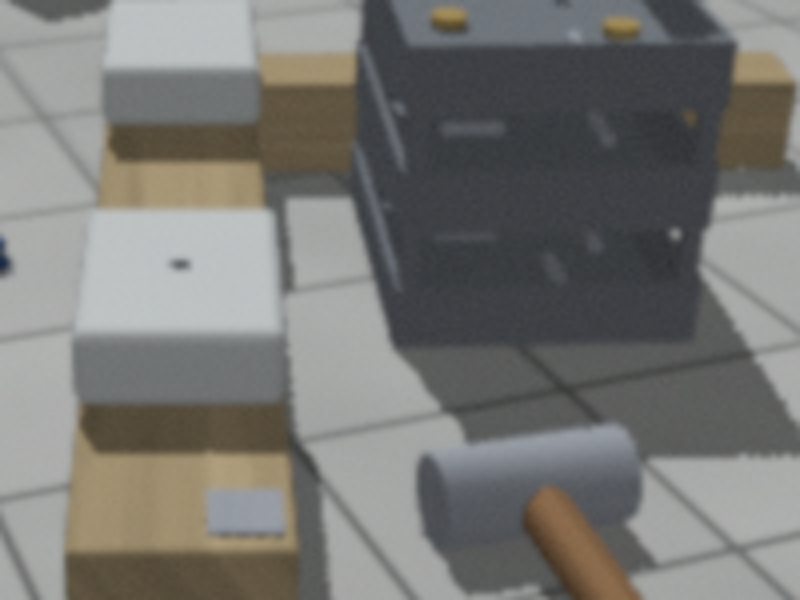

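```bash
python3 - <<'E'
from station import r
import numpy as np
p=r.read_camera("scene")
for t in ["mallet","clip","knob"]: print(t,[(np.round(d["centre"]).tolist(),round(d["confidence"],2)) for d in r.spot_point(p,t)][:2])
print(r.close_job())
E
```

```text
mallet [([696.0, -63.0, -1.0], 0.56)]
clip [([530.0, 298.0, 1.0], 0.98)]
knob [([546.0, -190.0, -2.0], 0.77)]
the job is handed in; nothing more can be done
None
```

I screwed the foot down about 436° clockwise with closed fingers and handed the job in at about 28 s. It bears on its washer and sits within about 1° of square.

**Contact with the washer:** The foot turned freely past its first two square positions, at about 76° and 256°. Resistance then rose from about 0.05 N m to about 0.4 N m, so I stopped at the next square position. At the nominal 0.3 N m per radian, that puts contact roughly 65–70° before the end. The rise was noisier and less steep than nominal, so the exact contact angle is uncertain. Had contact come before the 256° position, the final torque should have been near 0.95 N m, well above what I felt.

**Overshoot:** The last push went about 4° past square. I nudged the foot back anticlockwise by about 3°, so it was briefly turned too far before being corrected.

**Last checks:**
- **Squareness:** most fitted foot edges lie at about −19.6° to −20.2°, against about −19.2° for the rail. One side-view edge disagreed, reading −21.6° with a poor fit.
- **Robot:** the arm was clear of everything and the wrist force read about zero.
- **Bystanders:** mallet, clip and knob were found within about 4 mm of where they started, which is within the detector's error.

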